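# Clamp a drawer front in the bench jig

### The arm

A 6-joint arm with a two-finger parallel gripper is mounted at the origin on the work surface. World frame = base frame: x ahead of the robot, y to its left, z up, the work surface at z = 0. Lengths are in m, angles in rad, forces in N, time in s.
With the tool pointing down it reaches from about 0.325 to 0.75 m from the base axis. Payload 7.6 kg.
Tool frame: the origin (TCP) lies at the very end of the fingers, on their centre line; the grasp point (between the pads) lies 19 mm behind it; z points along the fingers, y is the direction in which the jaws open and shut (so a half turn about z gives the same grasp; the last joint's range is limited). The gripper opens to 85 mm and grips with 20 to 120 N. Pads are 22 mm wide; open, the fingers measure 114 mm over their backs; the gripper's body (76 mm by 85 mm) begins 54 mm behind the grasp point. The pads swing forward as they close: fully open they stand 13 mm farther back than shut.
Start: joints at [1.05, 0.052, 1.401, -0, 1.689, -0.07], TCP at [0.229, 0.473, 0.21] pointing down, gripper open.
Joint ranges: [-2.9, 2.9], [-0.91, 2.17], [0.12, 2.37], [-1.06, 4.2], [0.26, 2.73], [-2.93, 2.93]. Speed limits (rad/s): [2.57, 2.57, 3.01, 3.14, 3.14, 3.14].

### API

Orientations are given as a unit quaternion [w, x, y, z].
In Python, from bench import sensors, vision, job_done gives the robot as it stands. The module is installed in compiled form; this text tells all that it offers.
- The arm moves only by the tool servo_tool, never from a script. Its arguments are lists of equal length, an entry for each row: "jaw": the gripper command: -1 is shut, 1 is fully open, values between are in proportion; "linear": the shift along the tool's x, y, z normalised to -1 to 1, where 1 is 3 cm, a list of three; "roll": the turn about the tool's z normalised to -1 to 1, where 1 is 5 degrees. In form: {"jaw": [jaw, ...], "linear": [[dx, dy, dz], ...], "roll": [roll, ...]}. A call has exactly 8 rows; each row shifts and turns the commanded pose from where the row before left it, along the tool's axes as they then stand; what a row does not reach is not made up. A row lasts 1/12 s, in which the tool goes at most 41.7 mm and 7.16 degrees, less where a joint would pass 70% of its speed; a pose out of reach is approached as far as the arm can. A call with a number of a shift or a turn outside -1 to 1 is refused whole. A call with a gripper value outside its range is refused whole. The fingers move at their own pace and stop on an object; "squeeze" is the grip in N (left out, the last holds). Time passes only in rows, so rows that do not move let the fingers close, or fill a call up. It gives the time, the measured TCP pose, the force and the opening at its end, in the units of the state.
- sensors.sense(): the state, without advancing time (a new reading comes with each control period).
- vision.snapshot(name): name is "side" or "top" or "wrist"; returns a dict with "color" (400x640x3 uint8, red, green, blue), "K" (3x3 intrinsics, pixels), "origin" and "orientation" of the camera in the world; the wrist camera has in their place "mount" (4x4, takes a point from camera to tool coordinates, whose origin is the TCP and whose axes are the flange's). Camera axes: x right, y down, z forward; pixel columns grow to the right and rows downward; lengths in m; the calibration is good to about 2 mm. A picture is of the moment at which its call begins: read the wrist's pose just before it. There is no depth.
- job_done(): hands the job in, once; it reports no verdict.
The state is a dict: "time": time; "joint_pos": joint angles; "dq": joint speeds; "joint_torque": joint torques, N m; "eef_pos": TCP position; "eef_rot": TCP orientation; "contact_force": force on the tool from outside, world axes, zero at the start; "wrist_torque": the same for the moment, N m; "gripper_width": finger opening in m.
Only numpy, scipy, OpenCV 4.12 (cv2) and the standard library are available. Lean on these libraries where they do the work, as an engineer would, in place of code of your own. Each camera call takes 0.05 s, during which the arm holds its last target.

### The job

Slide the loose drawer front along the jig board until its end is square and flush against the green stop. Then slide the blue clamp jaw down its bar, without screwing yet, and press it gently, never ramming it, just until its foot bears on the wood and the jaw tilts and jams on the bar; then screw the orange handle clockwise about three quarters of a turn so that the front is held tight. Do not crush the wood and leave the other things on the bench alone.

Things in the scene. Friction and masses are not known exactly. Their poses are not given: they have to be found in the camera images.
- jig: Fixed plywood board 340 x 150 x 18 mm on the bench (surface z = 0); origin on the bench directly below the clamp's screw axis. Its +x runs along the board towards the clamp bar, z up. Upright steel bar (16 x 26 mm, top 255 mm over the bench) centred at x = +120 mm. Green stop (20 x 110 mm, 18 mm above the board) with its near face at x = +35 mm.
- stop_mid (a point): Middle of the near (-x) face of the green stop, 30 mm over the bench; axes as the jig's.
- drawer_front: Loose wooden drawer front lying on the board, 140 (its x) x 60 (y) x 24 mm, about 0.3 kg; origin at the centre of its underside. On its upper face a steel pull (40 x 18 mm, 10 mm high, centred at x = -22, y = -12 mm) and a flat card frame. It starts 15 to 35 mm short of the stop and slides on the board with a few newtons (more if it is pressed onto the board).
- front_end (a point): Middle of the drawer front's +x end face, half way up; this end goes against the stop.
- clamp_jaw (a joint): Height of the free jaw on its bar, m, larger is higher. At 0, level and with the handle at 0, the foot's underside would be 10 mm above the board (so it meets the 24 mm thick drawer front at about 0.014). The jaw stays where it is left; pushing it down takes about 3 N. Once its foot bears on the wood, further pushing tilts it (about 5 mm more at the foot) until it jams.
- jaw_tilt (a joint): Tilt of the jaw on the bar, rad: 0 level, growing as the foot's end is lifted by the work; the jaw's edges bite the bar at about 0.04, more under load (0.12 at most).
- jaw_push (a point): On top of the jaw's blue arm (22 mm wide, 24 deep, from the bar to the screw), 62 mm from the screw axis, 58 from the bar's centre: a place to press down; bar and handle stand up on either side. The push rises past 10 N as the jaw tilts; about 20 N here jams it and puts about as much on the foot. Much less leaves it only loosely tilted; a third more marks the wood.
- clamp_foot: Black round foot of the screw, 22 mm diameter; origin at the centre of its underside, 30 mm below the arm's underside with the handle at 0. It does not turn with the handle.
- handle (a joint): Angle of the handle, rad, 0 to 8, growing clockwise seen from above = tightening; the foot goes down 0.5 mm per rad, and the handle with it. Turning takes about 0.12 N m, a little more under load; it stays where it is left. Once the jaw is jammed each rad adds about 6 to 8 N of clamping force (three quarters of a turn gives about 40 N, which is tight).
- handle_grip (a point): Centre of the orange wing handle (48 long x 11 thick x 24 mm high; its underside 18 mm above the arm at handle 0), on the screw axis. Its x axis runs along the wing, parallel to the jig's x when the handle reads 0.
- bin: Bystander: loose yellow open bin 120 x 90 x 50 mm beside the jig.
- tee: Bystander: loose brass pipe tee 60 x 50 x 32 mm beside the jig.
- jar: Bystander: amber jar, 60 mm diameter, 85 mm high, beside the jig.
Mind the look-alikes: they are no part of the job. Of the things like the drawer_front, leave any that is purple; of the rest the larger one is meant.

How it is judged:
On the way, in this order (a step that is already met when the one before it is completed fails the run):
1. the drawer front is flush against the stop (x of front_end in the frame of stop_mid above -0.003 m and angle between the x axis of drawer_front and the x axis of jig, either way round below 0.04 rad), for 0.2 s.
2. the jaw has been slid down until its foot bears on the drawer front and it has tilted and jammed, before the handle is turned (contact force between clamp_foot and drawer_front above 2 N and value of joint jaw_tilt above 0.035 rad and value of joint handle below 0.9 rad), for 0.3 s.
3. the handle is screwed tight (contact force between clamp_foot and drawer_front above 20 N and value of joint handle above 2.5 rad), for 0.3 s.
At the end, for the whole second after the job is handed in: The drawer front lies with its end within 3 mm of the stop, square to it within 0.04 rad and within 15 mm of its middle, at rest; the jaw is jammed on the bar (tilt over 0.035 rad), the handle stands beyond 2.5 rad and the foot presses on the wood with more than 20 N by itself (all of step 1 and all of step 3 and value of joint jaw_tilt above 0.035 rad and y of front_end in the frame of stop_mid between -0.015 and 0.015 m and linear speed of drawer_front below 0.01 m/s); the robot touches nothing.
It fails at once if the jaw is rammed down: its foot presses on the wood with more than 27 N before the handle has been turned (handle below 0.45 rad) (contact force between clamp_foot and drawer_front above 27 N and value of joint handle below 0.45 rad).
It fails at once if the wood is crushed: the foot presses on it with more than 75 N (contact force between clamp_foot and drawer_front above 75 N).
It fails at once if the yellow bin is shifted by more than 20 mm (distance of bin from where it was at the start of the episode above 0.02 m).
It fails at once if the brass tee is shifted by more than 20 mm (distance of tee from where it was at the start of the episode above 0.02 m).
It fails at once if the jar is shifted by more than 20 mm or tipped (distance of jar from where it was at the start of the episode above 0.02 m or angle between jar's own z axis and vertical above 0.3 rad).
It also fails if it takes over 72 s, if anything falls off the work surface, if the arm or the gripper's body presses on something with over 40 N, if the wrist force passes 120 N, or if a joint passes its speed limit or range.

## Working session

There is one attempt and no reset: what is moved stays moved. The work goes in short steps, Python scripts to look and compute and a tool call to move; the robot and the scene stay as the last step left them, time stands still between calls to the robot, and variables do not carry over. Pictures are saved under pics/ and viewed, and the job is handed in when it is done.

Besides the shell and the picture viewer there is one more tool, called after "Request:" as name(argument=value, ...) on one line, values as JSON. servo_tool: Moves the arm, as the interface text tells. Scaled input: -1 to 1 covers 3 cm each way for a shift and 5 degrees each way for a turn. Its arguments: {"type":"object","properties":{"jaw":{"type":"array"},"linear":{"type":"array"},"roll":{"type":"array"},"squeeze":{"type":"number"}},"required":["jaw","linear","roll"]}

```bash
mkdir -p pics; ls
cat > h.py <<'E'
import numpy as np, cv2
from bench import sensors, vision
from scipy.spatial.transform import Rotation as R
def q2R(q): return R.from_quat([q[1],q[2],q[3],q[0]]).as_matrix()
def snap(n, fn=None):
    s=sensors.sense(); d=vision.snapshot(n)
    K=np.array(d['K'])
    if 'origin' in d:
        o=np.array(d['origin']); r=np.array(d['orientation']); r=q2R(r) if r.size==4 else r.reshape(3,3)
    else:
        M=np.array(d['mount']); T=np.eye(4); T[:3,:3]=q2R(s['eef_rot']); T[:3,3]=s['eef_pos']; T=T@M; o=T[:3,3]; r=T[:3,:3]
    c=d['color']
    if fn: cv2.imwrite('pics/'+fn+'.png',c[...,::-1])
    np.savez('pics/'+(fn or n)+'.npz',c=c,K=K,o=o,r=r)
    return c,K,o,r
def load(fn):
    z=np.load('pics/'+fn+'.npz'); return z['c'],z['K'],z['o'],z['r']
def ray(cam,uv):
    c,K,o,r=cam; d=r@np.linalg.solve(K,np.array([uv[0],uv[1],1.])); return o,d/np.linalg.norm(d)
def onz(cam,uv,z):
    o,d=ray(cam,uv); return o+d*(z-o[2])/d[2]
def proj(cam,p):
    c,K,o,r=cam; q=K@(r.T@(np.array(p,float)-o)); return q[:2]/q[2]
def tri(c1,u1,c2,u2):
    o1,d1=ray(c1,u1);o2,d2=ray(c2,u2)
    A=np.array([d1,-d2]).T; t=np.linalg.lstsq(A,o2-o1,rcond=None)[0]
    a=o1+t[0]*d1;b=o2+t[1]*d2
    return (a+b)/2,np.linalg.norm(a-b)
E
python3 - <<'E'
from h import *
print(sensors.sense())
for n in ['side','top','wrist']:
    c=snap(n,n+'0'); print(n,c[2].round(3),c[3].round(3).tolist(),c[1].round(1).tolist())
E
```

```text
pics
{'time': 0.0, 'joint_pos': array([ 1.04968859e+00,  5.28620578e-02,  1.40176383e+00, -8.68103800e-06,
        1.68858815e+00, -7.02770722e-02]), 'dq': array([-8.05156695e-06,  1.45425321e-05,  6.15212124e-04, -7.76042043e-04,
       -5.36245325e-05, -4.84216755e-04]), 'joint_torque': array([ 1.28324820e-03, -3.81674480e+01, -3.60183871e+01,  3.91003744e-05,
        6.11314987e-03,  6.01011720e-06]), 'eef_pos': array([0.22854903, 0.47226052, 0.20943947]), 'eef_rot': array([-2.32114342e-04,  2.23511626e-01,  9.74700926e-01, -7.76766669e-04]), 'contact_force': array([-0.603521  , -0.53185911, -0.21191288]), 'wrist_torque': array([ 0.03177499, -0.0380186 ,  0.00127668]), 'gripper_width': 0.08547636240212322}
side [ 0.088 -0.511  0.69 ] [[0.808, -0.367, 0.461], [-0.59, -0.504, 0.631], [0.001, -0.782, -0.624]] [[361.7, 0.0, 316.0], [0.0, 361.7, 197.3], [0.0, 0.0, 1.0]]
top [0.426 0.06  1.182] [[-0.009, -0.994, 0.108], [-1.0, 0.011, 0.011], [-0.012, -0.108, -0.994]] [[370.5, 0.0, 329.5], [0.0, 370.5, 196.1], [0.0, 0.0, 1.0]]
wrist [0.169 0.5   0.373] [[0.436, 0.869, 0.235], [0.9, -0.42, -0.117], [-0.003, 0.262, -0.965]] [[329.5, 0.0, 320.2], [0.0, 329.5, 199.0], [0.0, 0.0, 1.0]]
```

View pics/side0.png

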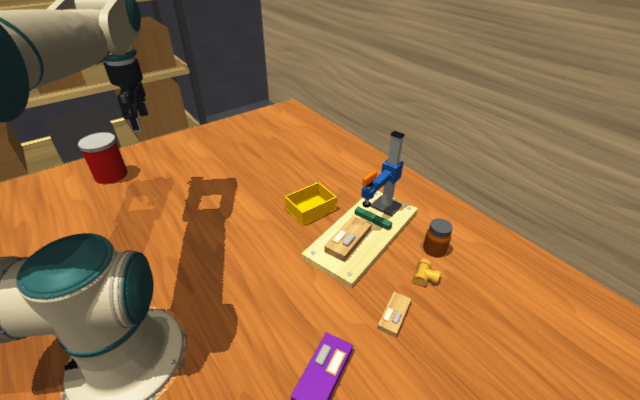

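View pics/top0.png

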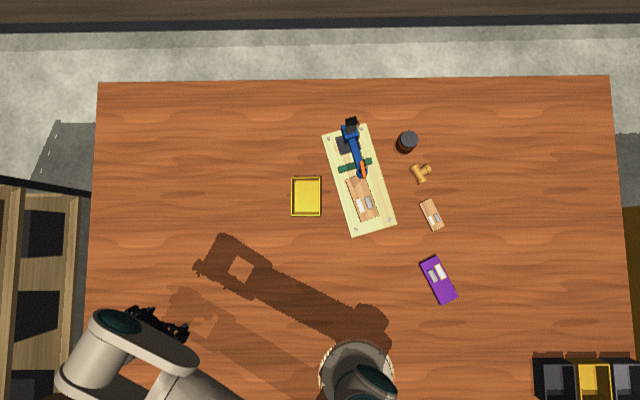

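View pics/wrist0.png

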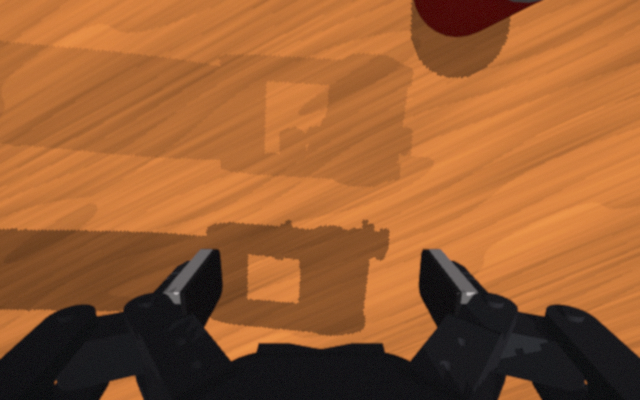

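The side view shows the jig at about (360,235), with the clamp at (385,180), the bin at (310,203), the jar at (438,237) and the tee at (427,273). In the top view, three things could be taken for the drawer front:
- wood on the board at (362,199)
- smaller wood at (432,214)
- purple at (438,280)

Purple is excluded, and the larger of the other two is the one on the board, at (362,199). I'll check it in a crop.

Run:
```python
from h import *
a=load('top0')[0][105:245,300:460]; b=load('side0')[0][120:290,290:460]
a=cv2.resize(a[...,::-1],None,fx=5,fy=4.2,interpolation=cv2.INTER_CUBIC)
cv2.imwrite('pics/topz.png',cv2.resize(load('top0')[0][105:245,300:460,::-1],None,fx=4.2,fy=4.2,interpolation=cv2.INTER_CUBIC)[:600])
cv2.imwrite('pics/sidez.png',cv2.resize(b[...,::-1],None,fx=3.5,fy=3.5,interpolation=cv2.INTER_CUBIC))
```

```text
(no output)
```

View pics/topz.png

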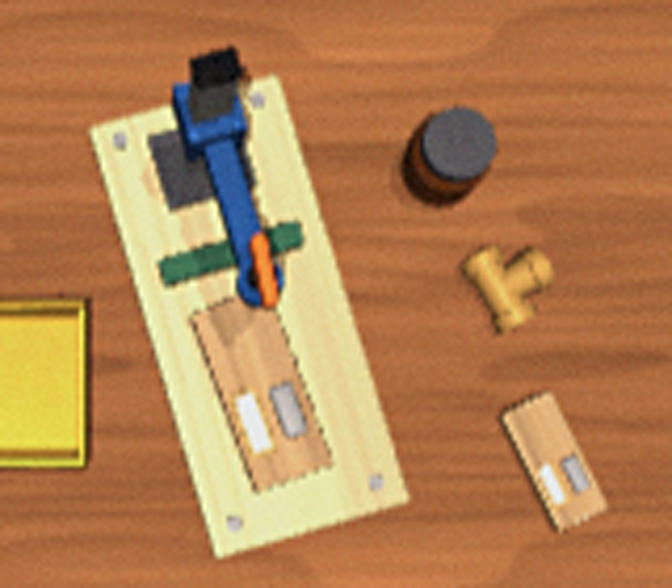

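View pics/sidez.png

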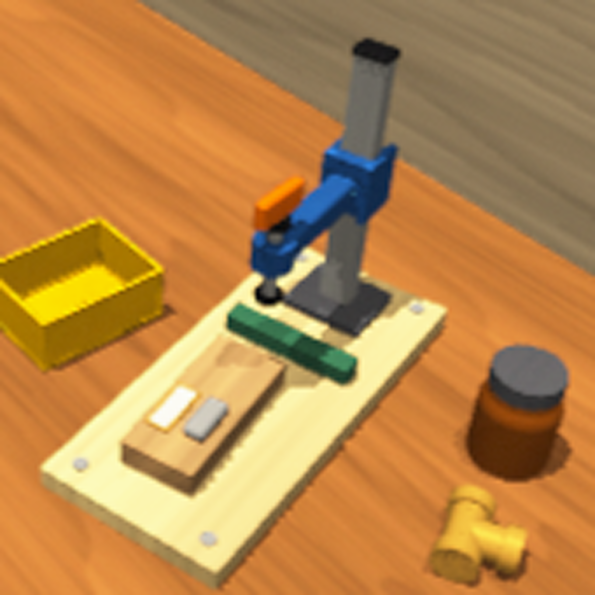

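The crop confirms it: the larger wooden front is on the board, with the pull to the right of the card at about (285,410) in the crop. Next I'll measure the jig and the front.

```bash
cat > m1.py <<'E'
from h import *
import sys
np.set_printoptions(suppress=True,precision=4)
top=load(sys.argv[1] if len(sys.argv)>1 else 'top0'); side=load(sys.argv[2] if len(sys.argv)>2 else 'side0')
def hsv(c): return cv2.cvtColor(c,cv2.COLOR_RGB2HSV)
for name,cam in [('top',top),('side',side)]:
    h=hsv(cam[0])
    for n,u in [('board',(340,190) if name=='top' else (325,262)),('wood',(370,212) if name=='top' else (360,230)),('green',(346,170)if name=='top' else (373,217)),('bench',(420,250))]:
        print(name,n,h[u[1],u[0]])
def blob(cam,lo,hi,roi):
    h=hsv(cam[0]); m=cv2.inRange(h,np.array(lo),np.array(hi)); k=np.zeros_like(m); x0,y0,x1,y1=roi; k[y0:y1,x0:x1]=m[y0:y1,x0:x1]
    return k
E
python3 m1.py
python3 - <<'E'
from h import *
np.set_printoptions(suppress=True,precision=4)
t=load('top0')
z=lambda x,y:(x/4.2+300-.4,y/4.2+105-.4)
P=[onz(t,z(*p),.018) for p in [(92,128),(275,78),(408,500),(217,557)]]
for p in P: print(p)
for i in range(4): print(np.linalg.norm(P[i]-P[(i+1)%4]))
print('front')
P=[onz(t,z(*p),.042) for p in [(193,315),(275,296),(332,465),(258,492)]]
for p in P: print(p)
for i in range(4): print(np.linalg.norm(P[i]-P[(i+1)%4]))
E
```

```text
top board [ 29  66 233]
top wood [ 16 114 230]
top green [ 65  89 106]
top bench [ 12 164 179]
side board [ 28  74 252]
side wood [ 18 128 237]
side green [ 70 126 134]
side bench [ 14 182 218]
[0.7512 0.0972 0.018 ]
[ 0.7888 -0.0436  0.018 ]
[ 0.4646 -0.1362  0.018 ]
[0.4237 0.0066 0.018 ]
0.145716611241533
0.3371309347881233
0.14848747093996645
0.33979599817167544
front
[0.6019 0.0226 0.042 ]
[ 0.6154 -0.0382  0.042 ]
[ 0.4899 -0.0774  0.042 ]
[ 0.4707 -0.023   0.042 ]
0.06236217884384973
0.13151715483568957
0.05770905366335038
0.13889635675953974
```

```bash
cat > go.py <<'E'
# usage: go.py x y z yaw_toolx_deg  -> remaining shift in tool axes (units of 3cm) and roll (units 5deg)
from h import *
import sys
s=sensors.sense(); r=q2R(s['eef_rot']); p=s['eef_pos']
yaw=np.degrees(np.arctan2(r[1,0],r[0,0]))
print('t %.2f pos %s yaw %.2f F %s w %.4f j6 %.2f j1 %.2f tilt %.4f'%(s['time'],p.round(4),yaw,np.round(s['contact_force'],2),s['gripper_width'],s['joint_pos'][5],s['joint_pos'][0],np.hypot(r[0,2],r[1,2])))
if len(sys.argv)>4:
    t=np.array(list(map(float,sys.argv[1:4]))); d=r.T@(t-p)
    dy=(float(sys.argv[4])-yaw+180)%360-180
    print('tool shift mm',(d*1000).round(2),'units',(d/.03).round(3),'roll units',round(-dy/5,2))
E
python3 go.py 0.60 -0.01 0.31 195.7
```

```text
t 0.15 pos [0.2286 0.4724 0.2097] yaw 154.17 F [-1.39  0.57  0.18] w 0.0857 j6 -0.07 j1 1.05 tilt 0.0011
tool shift mm [-544.45 -272.48 -100.09] units [-18.148  -9.083  -3.336] roll units -8.31
```

Request:
servo_tool(jaw=[1, 1, 1, 1, 1, 1, 1, 1], linear=[[-1, -0.5, -0.3], [-1, -0.5, -0.3], [-1, -0.5, -0.3], [-1, -0.5, -0.3], [-1, -0.5, -0.3], [-1, -0.5, -0.3], [-1, -0.5, -0.3], [-1, -0.5, -0.3]], roll=[0, 0, 0, 0, 0, 0, 0, 0])

```text
time: 0.82
eef_pos: [0.3931, 0.2585, 0.2827]
eef_rot: [-0.0, 0.223, 0.975, 0.0]
contact_force: [-0.3, 0.2, -0.1]
gripper_width: 0.0852
```

```bash
python3 go.py 0.60 -0.01 0.31 195.7
```

```text
t 0.82 pos [0.3931 0.2585 0.2827] yaw 154.18 F [-0.34  0.16 -0.13] w 0.0852 j6 -0.62 j1 0.50 tilt 0.0001
tool shift mm [-303.22 -151.56  -27.37] units [-10.107  -5.052  -0.912] roll units -8.3
```

Request:
servo_tool(jaw=[1, 1, 1, 1, 1, 1, 1, 1], linear=[[-1, -0.5, -0.11], [-1, -0.5, -0.11], [-1, -0.5, -0.11], [-1, -0.5, -0.11], [-1, -0.5, -0.11], [-1, -0.5, -0.11], [-1, -0.5, -0.11], [-1, -0.5, -0.11]], roll=[0, 0, 0, 0, 0, 0, 0, 0])

```text
time: 1.48
eef_pos: [0.5569, 0.0459, 0.3085]
eef_rot: [-0.0, 0.224, 0.975, 0.0]
contact_force: [-0.4, 0.5, 0.1]
gripper_width: 0.0857
```

Request:
servo_tool(jaw=[1, 1, 1, 1, 1, 1, 1, 1], linear=[[-1, -0.5, 0], [-1, -0.5, 0], [0, 0, 0], [0, 0, 0], [0, 0, 0], [0, 0, 0], [0, 0, 0], [0, 0, 0]], roll=[-1, -1, -1, -1, -1, -1, -1, -1])

```text
time: 2.15
eef_pos: [0.5993, -0.0039, 0.3082]
eef_rot: [-0.0, -0.125, 0.992, 0.0]
contact_force: [-0.0, 0.3, 0.5]
gripper_width: 0.0852
```

```bash
python3 go.py 0.60 -0.01 0.31 195.7; python3 -c "
from h import *
snap('wrist','w1')"; python3 go.py
```

```text
t 2.15 pos [ 0.5993 -0.0039  0.3082] yaw -165.59 F [-0.03  0.28  0.49] w 0.0852 j6 -1.89 j1 -0.07 tilt 0.0008
tool shift mm [ 0.89 -6.08 -1.79] units [ 0.03  -0.203 -0.06 ] roll units -0.26
t 2.20 pos [ 0.5993 -0.0039  0.3082] yaw -165.30 F [ 0.6  -0.61  0.09] w 0.0854 j6 -1.90 j1 -0.07 tilt 0.0008
```

View pics/w1.png

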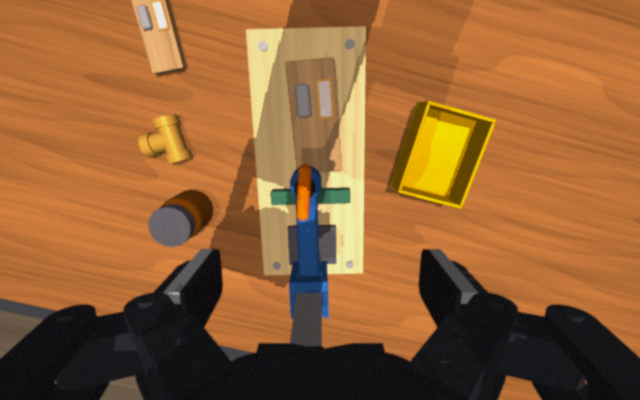

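The view is clear: board corners at about (248,29), (366,27), (363,273) and (263,275), the front at (287–340, 58–175), the handle at (305,192) and the bar top at (308,320). I'll retake it now the arm has settled and zoom in.

```bash
python3 -c "
from h import *
c=snap('wrist','w2'); 
cv2.imwrite('pics/w2z.png',cv2.resize(c[0][15:180,230:390,::-1],None,fx=3.6,fy=3.6,interpolation=cv2.INTER_CUBIC))
cv2.imwrite('pics/w2y.png',cv2.resize(c[0][150:300,230:390,::-1],None,fx=4,fy=4,interpolation=cv2.INTER_CUBIC))"; python3 go.py
```

```text
t 2.25 pos [ 0.5993 -0.0039  0.3082] yaw -165.78 F [ 0.65 -0.09 -0.07] w 0.0854 j6 -1.89 j1 -0.07 tilt 0.0008
```

View pics/w2z.png

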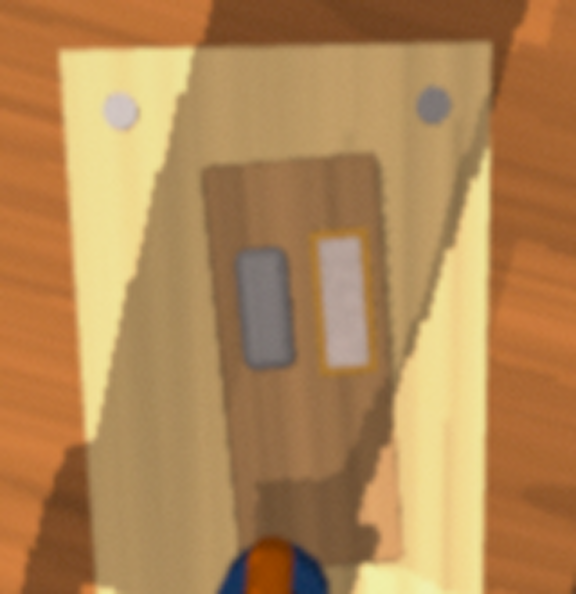

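View pics/w2y.png

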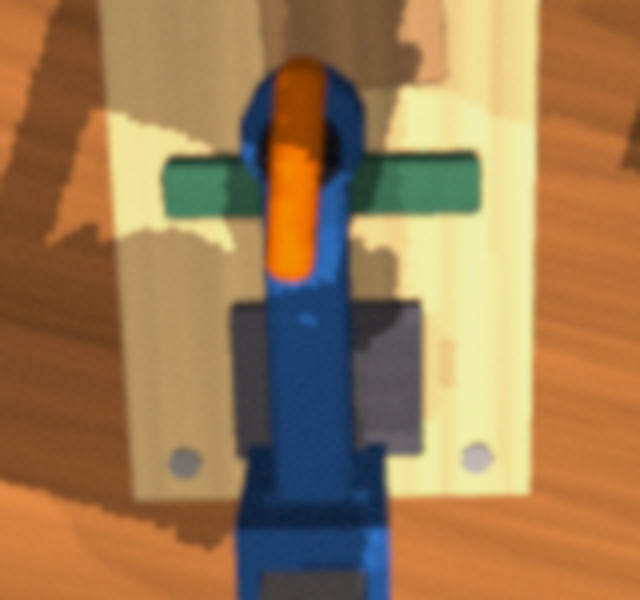

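```bash
cat > m2.py <<'E'
from h import *
np.set_printoptions(suppress=True,precision=4)
w=load('w2'); print('cam',w[2])
A=lambda x,y:(x/3.6+230-.4,y/3.6+15-.4)
B=lambda x,y:(x/4+230-.4,y/4+150-.4)
N1,N2=onz(w,A(60,50),.018),onz(w,A(492,41),.018)
F1,F2=onz(w,B(133,500),.018),onz(w,B(532,493),.018)
for p in (N1,N2,F2,F1): print(p)
print(np.linalg.norm(N1-N2),np.linalg.norm(F1-F2),np.linalg.norm(N1-F1),np.linalg.norm(N2-F2))
n=(N1+N2)/2;f=(F1+F2)/2;d=f-n
print('jig yaw axis',np.degrees(np.arctan2(d[1],d[0])),'edge yaw',[np.degrees(np.arctan2(-(q[0]-p[0]),(q[1]-p[1]))) for p,q in ((N1,N2),(F1,F2))])
S1,S2=onz(w,B(163,160),.036),onz(w,B(479,152),.036)
print('stop',S1,S2,np.linalg.norm(S1-S2),np.degrees(np.arctan2(-(S2[0]-S1[0]),(S2[1]-S1[1]))))
P=[onz(w,A(*p),.042) for p in [(203,167),(378,154),(402,560),(241,565)]]
for p in P: print('front',p)
for a,b in ((0,1),(1,2),(0,3)): 
  e=P[b]-P[a]; print(np.linalg.norm(e),np.degrees(np.arctan2(e[1],e[0])))
E
python3 m2.py
python3 - <<'E'
from h import *
# top view estimate compare
t=load('top0')
z=lambda x,y:(x/4.2+300-.4,y/4.2+105-.4)
S=[onz(t,z(*p),.036) for p in [(163,284),(303,245)]]; print('stop near edge top-view',S, np.linalg.norm(S[0]-S[1]))
E
```

```text
cam [ 0.5358 -0.0216  0.472 ]
[ 0.464  -0.1366  0.018 ]
[0.4232 0.0079 0.018 ]
[0.7505 0.1007 0.018 ]
[ 0.7919 -0.0452  0.018 ]
0.15021148229183315 0.15170057575590806 0.3404227461285731 0.34022883856668373
jig yaw axis 15.700518922222885 edge yaw [np.float64(15.746649727783845), np.float64(15.819434096307845)]
stop [ 0.6542 -0.0612  0.036 ] [0.6242 0.042  0.036 ] 0.10743191839995554 16.181159134518822
front [ 0.4908 -0.0768  0.042 ]
front [ 0.4719 -0.0208  0.042 ]
front [0.603  0.0243 0.042 ]
front [ 0.6198 -0.0324  0.042 ]
0.05913380264883123 108.61545051982911
0.1386060658948328 18.970423549979095
0.1364131030821522 18.997678299892417
stop near edge top-view [array([0.62641064, 0.04446862, 0.036     ]), array([ 0.65471995, -0.06039635,  0.036     ])] 0.10861896064587508
```

```bash
python3 go.py .504 -.041 .10 198.97
python3 - <<'E'
from h import *
np.set_printoptions(suppress=True,precision=4)
w=load('w2');s=load('side0')
b=s[0][125:215,340:430]; cv2.imwrite('pics/sidejaw.png',cv2.resize(b[...,::-1],None,fx=6.5,fy=6.5,interpolation=cv2.INTER_CUBIC))
O=np.array([.606,-.019]);u=np.array([.9626,.2710])
for cam,n in((w,'w'),(s,'side')):
  h=cv2.cvtColor(cam[0],cv2.COLOR_RGB2HSV); m=cv2.inRange(h,np.array([5,225,100]),np.array([17,255,255]))
  k,l,st,c=cv2.connectedComponentsWithStats(m); i=[j for j in range(1,k) if st[j][4]>40]; print(n,[(c[j].round(1),st[j].tolist()) for j in i])
print('axis pts',[ (z,proj(s,[*O,z]).round(1),proj(w,[*O,z]).round(1)) for z in (.1,.12,.14,.16,.18,.2)])
print('bar top',proj(s,[*(O+.12*u),.255]),proj(w,[*(O+.12*u),.255]))
E
```

```text
t 2.25 pos [ 0.5993 -0.0039  0.3082] yaw -165.78 F [ 0.65 -0.09 -0.07] w 0.0854 j6 -1.89 j1 -0.07 tilt 0.0008
tool shift mm [101.38 -12.66 208.31] units [ 3.379 -0.422  6.944] roll units -0.95
w [(array([303.2, 191.6]), [297, 165, 13, 54, 583]), (array([186.8, 207.4]), [164, 198, 36, 33, 242])]
side [(array([369. , 177.9]), [363, 171, 14, 14, 99]), (array([437.3, 238.3]), [427, 230, 23, 14, 135])]
axis pts [(0.1, array([366.5, 206.3]), array([307.2, 172.1])), (0.12, array([367.2, 200.2]), array([306.5, 175.5])), (0.14, array([367.9, 193.9]), array([305.7, 179.2])), (0.16, array([368.6, 187.4]), array([304.8, 183.4])), (0.18, array([369.4, 180.7]), array([303.7, 188.1])), (0.2, array([370.2, 173.9]), array([302.6, 193.5]))]
bar top [397.7744 133.7436] [303.8141 358.8301]
```

View pics/sidejaw.png

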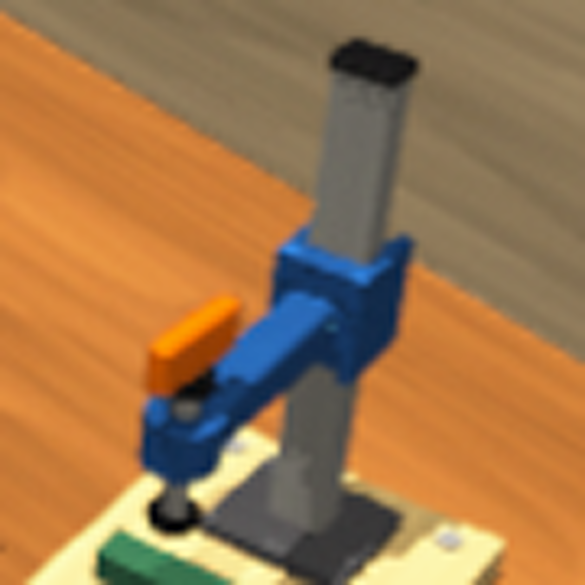

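Request:
servo_tool(jaw=[1, 1, 1, 1, 1, 1, 1, 1], linear=[[0.845, -0.105, 0], [0.845, -0.105, 0], [0.845, -0.105, 0], [0.845, -0.105, 0], [0, 0, 0.8], [0, 0, 1], [0, 0, 1], [0, 0, 1]], roll=[-0.3, -0.3, -0.3, 0, 0, 0, 0, 0])

```text
time: 2.92
eef_pos: [0.5054, -0.0446, 0.1935]
eef_rot: [0.0, -0.161, 0.987, -0.0]
contact_force: [0.3, 0.1, 0.0]
gripper_width: 0.0852
```

Request:
servo_tool(jaw=[1, 1, 1, 1, 1, 1, 1, 1], linear=[[0, 0, 1], [0, 0, 1], [0, 0, 0.8], [0, 0, 0.3], [0, 0, 0], [0, 0, 0], [0, 0, 0], [0, 0, 0]], roll=[0, 0, 0, 0, 0, 0, 0, 0])

```text
time: 3.58
eef_pos: [0.5069, -0.0447, 0.1038]
eef_rot: [0.002, -0.162, 0.987, -0.001]
contact_force: [0.6, -0.7, -0.1]
gripper_width: 0.0852
```

```bash
python3 go.py .504 -.041 .022 198.97; python3 -c "
from h import *
c=snap('wrist','w3')"; python3 go.py
```

```text
t 3.58 pos [ 0.5069 -0.0447  0.1038] yaw -161.36 F [ 0.6  -0.72 -0.06] w 0.0852 j6 -2.06 j1 -0.16 tilt 0.0036
tool shift mm [ 1.8   4.59 81.78] units [0.06  0.153 2.726] roll units -0.07
t 3.63 pos [ 0.5067 -0.0447  0.1035] yaw -161.35 F [ 0.03  0.18 -0.1 ] w 0.0853 j6 -2.06 j1 -0.16 tilt 0.0031
```

View pics/w3.png

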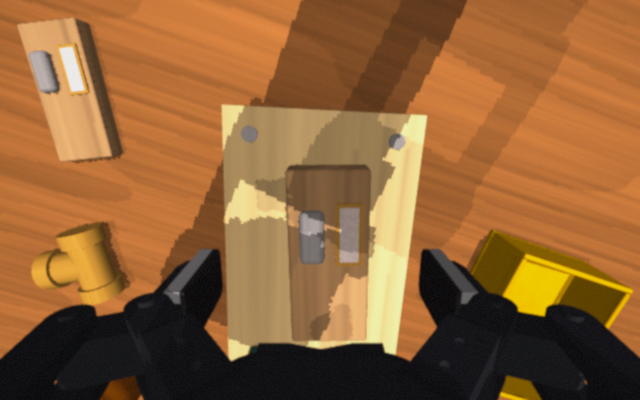

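Run:
```python
from h import *
np.set_printoptions(suppress=True,precision=4)
w=load('w3')
for p in [(287,167),(370,167),(369,300),(290,300)]: print(onz(w,p,.042))
print(sensors.sense()['joint_pos'])
print('tcp target px',proj(w,[.504,-.041,.042]))
```

```text
[ 0.4883 -0.0767  0.042 ]
[ 0.47   -0.0224  0.042 ]
[0.5674 0.014  0.042 ]
[ 0.587  -0.0439  0.042 ]
[-0.1607  0.0646  1.603   0.      1.4709 -2.057 ]
tcp target px [328.4368 203.5695]
```

Request:
servo_tool(jaw=[1, 1, 1, 1, 1, 1, 1, 1], linear=[[0.06, 0.15, 0.3], [0, 0, 0.5], [0, 0, 0.5], [0, 0, 0.5], [0, 0, 0.5], [0, 0, 0.3], [0, 0, 0.05], [0, 0, 0]], roll=[-0.07, 0, 0, 0, 0, 0, 0, 0])

```text
time: 4.3
eef_pos: [0.5023, -0.0407, 0.0218]
eef_rot: [-0.0, -0.165, 0.986, 0.0]
contact_force: [0.3, 0.5, 0.2]
gripper_width: 0.0852
```

```bash
python3 go.py .504 -.041 .022 198.97
```

```text
t 4.30 pos [ 0.5023 -0.0407  0.0218] yaw -160.97 F [0.31 0.55 0.18] w 0.0852 j6 -2.06 j1 -0.15 tilt 0.0009
tool shift mm [-1.55 -0.86 -0.15] units [-0.052 -0.029 -0.005] roll units 0.01
```

Now close on the front gently.

Request:
servo_tool(jaw=[-1, -1, -1, -1, -1, -1, -1, -1], linear=[[0, 0, 0], [0, 0, 0], [0, 0, 0], [0, 0, 0], [0, 0, 0], [0, 0, 0], [0, 0, 0], [0, 0, 0]], roll=[0, 0, 0, 0, 0, 0, 0, 0], squeeze=25)

```text
time: 4.97
eef_pos: [0.503, -0.0411, 0.0228]
eef_rot: [0.001, -0.165, 0.986, -0.0]
contact_force: [-0.9, -1.5, 4.9]
gripper_width: 0.0165
```

```bash
python3 go.py .504 -.041 .022 195.72; python3 -c "
from h import *
c=snap('wrist','w4')"
```

```text
t 4.97 pos [ 0.503  -0.0411  0.0228] yaw -160.99 F [-0.88 -1.49  4.89] w 0.0165 j6 -2.06 j1 -0.15 tilt 0.0011
tool shift mm [-1.   -0.24  0.83] units [-0.033 -0.008  0.028] roll units 0.66
```

View pics/w4.png

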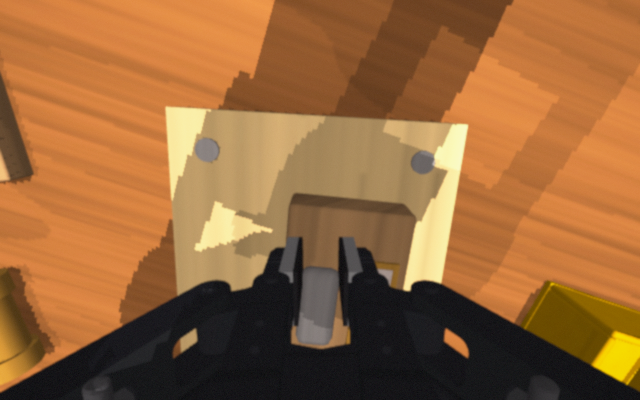

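```bash
python3 -c "
from h import *
c=snap('side','s4')
cv2.imwrite('pics/s4z.png',cv2.resize(c[0][100:290,270:460,::-1],None,fx=3.1,fy=3.1,interpolation=cv2.INTER_CUBIC))"; python3 go.py
```

```text
t 5.07 pos [ 0.503  -0.0411  0.0228] yaw -160.99 F [-1.3  -1.79  4.76] w 0.0162 j6 -2.06 j1 -0.15 tilt 0.0011
```

View pics/s4z.png

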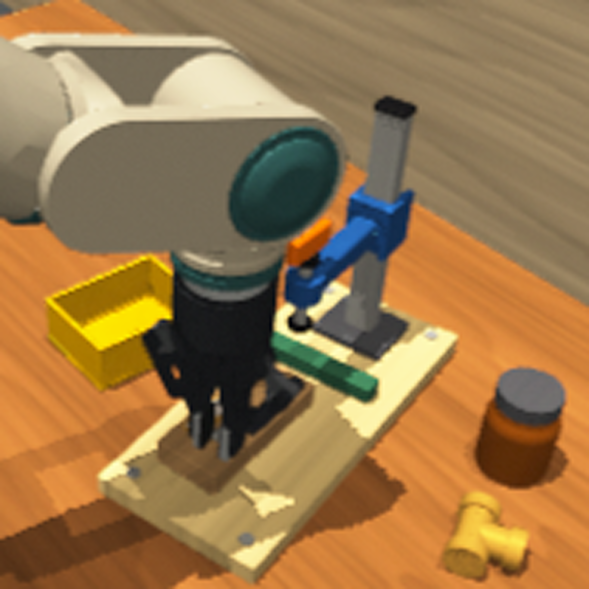

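The fingers flexed and rode up onto the wood, then closed on the steel pull (opening 16.5 mm). I'll open slightly, lift, look, and regrip the pull at the right height.

Request:
servo_tool(jaw=[-0.3, -0.3, -0.3, -0.3, -0.3, -0.3, -0.3, -0.3], linear=[[0, 0, 0], [0, 0, 0], [0, 0, 0], [0, 0, -0.1], [0, 0, -0.3], [0, 0, -1], [0, 0, -1], [0, 0, 0]], roll=[0, 0, 0, 0, 0, 0, 0, 0])

```text
time: 5.73
eef_pos: [0.5059, -0.0413, 0.1014]
eef_rot: [0.005, -0.165, 0.986, -0.002]
contact_force: [0.4, -0.5, 0.7]
gripper_width: 0.0299
```

```bash
python3 -c "
from h import *
c=snap('wrist','w5')"; python3 go.py
```

```text
t 5.78 pos [ 0.5049 -0.0412  0.0986] yaw -160.97 F [ 0.2  -0.05 -0.44] w 0.0294 j6 -2.06 j1 -0.15 tilt 0.0079
```

View pics/w5.png

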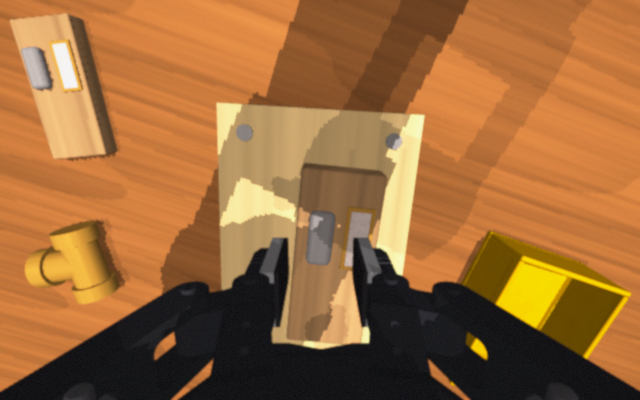

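Front now has its near end at (303,166)–(386,174) and the pull at (320,237). Measuring it.

```bash
cat > m5.py <<'E'
from h import *
import sys
np.set_printoptions(suppress=True,precision=4)
w=load(sys.argv[1])
c=w[0]
h=cv2.cvtColor(c,cv2.COLOR_RGB2HSV)
m=((h[...,1]<70)&(h[...,2]>60)&(h[...,2]<215)).astype(np.uint8)
x0,y0,x1,y1=map(int,sys.argv[2:6])
roi=np.zeros_like(m); roi[y0:y1,x0:x1]=m[y0:y1,x0:x1]
k,l,st,ce=cv2.connectedComponentsWithStats(roi)
for j in range(1,k):
    if st[j][4]>200:
        cn=cv2.findContours((l==j).astype(np.uint8),cv2.RETR_EXTERNAL,cv2.CHAIN_APPROX_NONE)[0][0]
        P=np.array([onz(w,q[0],.052)[:2]*1000 for q in cn],np.float32)
        r=cv2.minAreaRect(P); b=cv2.boxPoints(r); e=[b[1]-b[0],b[2]-b[1]]; L=max(e,key=np.linalg.norm)
        print('px',ce[j].round(1),st[j][4],'rect c',np.round(r[0],1),'size',np.round(r[1],1),'long yaw',np.degrees(np.arctan2(L[1],L[0])).round(2))
E
python3 m5.py w5 300 195 340 275
python3 - <<'E'
from h import *
np.set_printoptions(suppress=True,precision=4)
w=load('w5')
P=[onz(w,p,.042) for p in [(303,166),(386,174),(371,335),(288,335)]]
for p in P: print(p)
for a,b in ((0,1),(1,2),(0,3)):
  e=P[b]-P[a]; print(np.linalg.norm(e),np.degrees(np.arctan2(e[1],e[0])))
cv2.imwrite('pics/w5z.png',cv2.resize(w[0][150:350,240:440,::-1],None,fx=3,fy=3,interpolation=cv2.INTER_CUBIC))
E
```

```text
px [319.9 237.2] 1274 rect c [525.5 -36.5] size [39.4 17.1] long yaw 12.32
[ 0.4833 -0.0632  0.042 ]
[ 0.4699 -0.0077  0.042 ]
[0.5943 0.03   0.042 ]
[ 0.616  -0.0322  0.042 ]
0.057141494347122866 103.4933497361691
0.1298975857200867 16.84876259922676
0.1363203370192502 13.173001686724145
```

View pics/w5z.png

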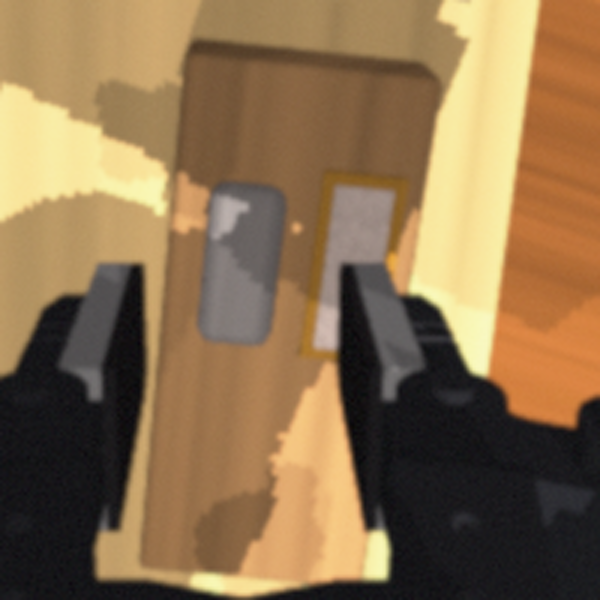

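```bash
python3 go.py .5109 -.0398 .044 192.8
```

```text
t 5.78 pos [ 0.5049 -0.0412  0.0986] yaw -160.97 F [ 0.2  -0.05 -0.44] w 0.0294 j6 -2.06 j1 -0.15 tilt 0.0079
tool shift mm [-5.73 -0.48 54.69] units [-0.191 -0.016  1.823] roll units 1.25
```

Request:
servo_tool(jaw=[-0.3, -0.3, -0.3, -0.3, -0.3, -0.3, -0.3, -0.3], linear=[[-0.1, 0, 0], [-0.05, 0, 0.3], [0, 0, 0.4], [0, 0, 0.4], [0, 0, 0.3], [0, 0, 0], [0, 0, 0], [0, 0, 0]], roll=[0.6, 0.65, 0, 0, 0, 0, 0, 0])

```text
time: 6.45
eef_pos: [0.507, -0.0395, 0.0524]
eef_rot: [0.0, -0.111, 0.994, 0.0]
contact_force: [-0.2, 0.5, 0.4]
gripper_width: 0.0299
```

```bash
python3 go.py .5109 -.0398 .044 192.8
```

```text
t 6.45 pos [ 0.507  -0.0395  0.0524] yaw -167.21 F [-0.24  0.45  0.42] w 0.0299 j6 -1.94 j1 -0.15 tilt 0.0004
tool shift mm [-3.71 -1.11  8.45] units [-0.124 -0.037  0.282] roll units -0.0
```

Request:
servo_tool(jaw=[-0.3, -0.3, -0.3, -1, -1, -1, -1, -1], linear=[[-0.12, -0.04, 0.14], [0, 0, 0.12], [0, 0, 0], [0, 0, 0], [0, 0, 0], [0, 0, 0], [0, 0, 0], [0, 0, 0]], roll=[0, 0, 0, 0, 0, 0, 0, 0], squeeze=30)

```text
time: 7.12
eef_pos: [0.5107, -0.0398, 0.0445]
eef_rot: [0.0, -0.111, 0.994, 0.0]
contact_force: [-0.8, -0.8, -0.2]
gripper_width: -0.0001
```

```bash
python3 -c "
from h import *
c=snap('wrist','w6')
cv2.imwrite('pics/w6z.png',cv2.resize(c[0][100:360,200:440,::-1],None,fx=2.3,fy=2.3,interpolation=cv2.INTER_CUBIC))"; python3 go.py
```

```text
t 7.17 pos [ 0.5107 -0.0399  0.0445] yaw -167.23 F [-0.09  0.25 -1.04] w -0.0001 j6 -1.94 j1 -0.15 tilt 0.0003
```

View pics/w6z.png

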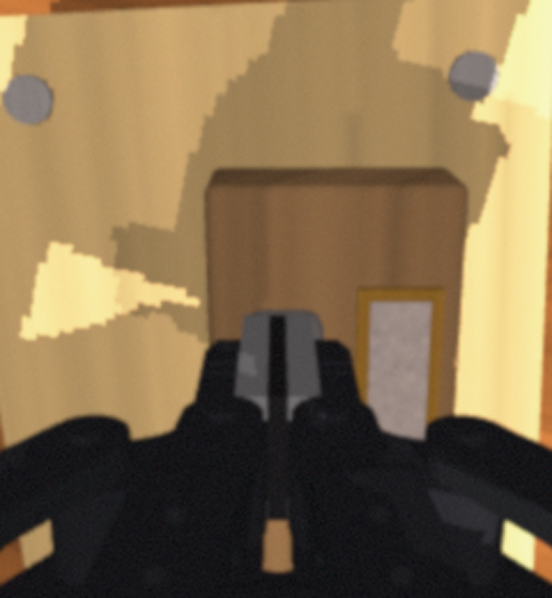

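Run:
```python
from h import *
np.set_printoptions(suppress=True,precision=4)
w=load('w6');s=sensors.sense(); r=q2R(s['eef_rot']);p=s['eef_pos']
for d in (0,-.01,-.019,-.03,-.05):
  print(d,[proj(w,p+r@np.array([x,0,d])).round(1) for x in (-.011,0,.011)])
c=snap('side','s6')
print('side tcp',proj(c,p),proj(c,p+r@np.array([0,0,-.019])))
q=proj(c,p).astype(int); b=c[0][q[1]-70:q[1]+50,q[0]-60:q[0]+60]
cv2.imwrite('pics/s6z.png',cv2.resize(b[...,::-1],None,fx=5,fy=5,interpolation=cv2.INTER_CUBIC)); print(q)
```

```text
0 [array([322.5, 257.3]), array([322.5, 238.3]), array([322.5, 218.7])]
-0.01 [array([322.6, 265.7]), array([322.6, 245.8]), array([322.6, 225.1])]
-0.019 [array([322.7, 274.2]), array([322.7, 253.3]), array([322.7, 231.6])]
-0.03 [array([322.8, 285.9]), array([322.9, 263.7]), array([322.9, 240.7])]
-0.05 [array([323.1, 312.1]), array([323.2, 287.1]), array([323.2, 261. ])]
side tcp [341.5584 242.4633] [341.9066 236.9873]
[341 242]
```

View pics/s6z.png

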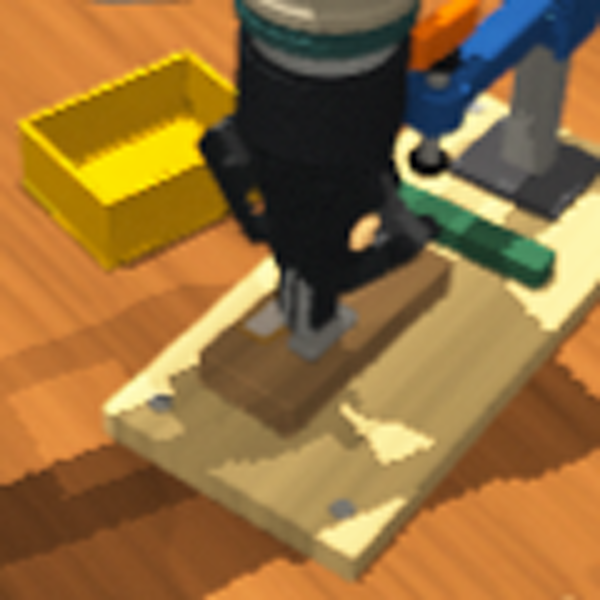

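The fingers shut without gripping the pull. In both the side and wrist views the real tips sit about 19 mm behind the reported TCP, which also explains the first grasp riding over the wood. From here I'll use tip z = TCP z + 0.019, so I'm opening, lowering to TCP z ≈ 0.026 and closing on the pull.

Request:
servo_tool(jaw=[-0.3, -0.3, -0.3, -0.3, -0.3, -0.3, -0.3, -0.3], linear=[[0, 0, 0], [0, 0, 0], [0, 0, 0], [0, 0, 0], [0, 0, 0.2], [0, 0, 0.2], [0, 0, 0.2], [0, 0, 0]], roll=[0, 0, 0, 0, 0, 0, 0, 0])

```text
time: 7.88
eef_pos: [0.5095, -0.0397, 0.0244]
eef_rot: [-0.002, -0.111, 0.994, 0.0]
contact_force: [-0.3, 0.6, 0.8]
gripper_width: 0.03
```

Request:
servo_tool(jaw=[-1, -1, -1, -1, -1, -1, -1, -1], linear=[[0, 0, 0], [0, 0, 0], [0, 0, 0], [0, 0, 0], [0, 0, 0], [0, 0, 0], [0, 0, 0], [0, 0, 0]], roll=[0, 0, 0, 0, 0, 0, 0, 0])

```text
time: 8.55
eef_pos: [0.5106, -0.0398, 0.0264]
eef_rot: [0.0, -0.111, 0.994, 0.0]
contact_force: [-0.5, 0.6, -0.8]
gripper_width: 0.0166
```

```bash
python3 -c "
from h import *
c=snap('wrist','w7')
cv2.imwrite('pics/w7z.png',cv2.resize(c[0][100:360,200:440,::-1],None,fx=2.3,fy=2.3,interpolation=cv2.INTER_CUBIC))"; python3 go.py
```

```text
t 8.60 pos [ 0.5106 -0.0399  0.0264] yaw -167.23 F [-0.24 -0.38 -2.39] w 0.0161 j6 -1.94 j1 -0.15 tilt 0.0001
```

View pics/w7z.png

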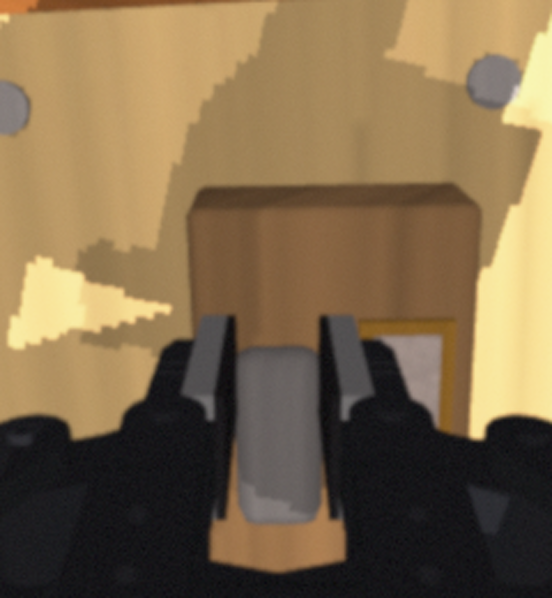

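```bash
python3 - <<'E'
from h import *
np.set_printoptions(suppress=True,precision=4)
w=load('w7')
a,b=[onz(w,(200+x/2.3-.3,100+y/2.3-.3),.042) for x,y in ((190,213),(480,212))]
print(a,b,np.linalg.norm(a-b),'yaw',np.degrees(np.arctan2(b[1]-a[1],b[0]-a[0]))-90)
s=sensors.sense(); p=s['eef_pos']; r=q2R(s['eef_rot'])
m=(a+b)/2; f=-r[:,0]; c=m+.07*f; print('centre',c,'rel tcp (fwd, left)',(c-p)@f,(c-p)@-r[:,1])
u=np.array([.9626,.2710,0]);v=np.array([-.2710,.9626,0]);O=np.array([.606,-.019,0])
print('jig centre',(c-O)@u,(c-O)@v,'tcp',(p-O)@u,(p-O)@v)
fw,lf=(c-p)@f,(c-p)@-r[:,1]
t=O+u*(-.035-fw)+v*(0-lf); print('target tcp',t)
E
python3 go.py .5 -.04 .0264 195.72
```

```text
[ 0.4863 -0.0646  0.042 ] [ 0.4732 -0.0077  0.042 ] 0.0583890958019323 yaw 12.966009022932639
centre [ 0.5481 -0.0207  0.042 ] rel tcp (fwd, left) 0.040748656540724446 -0.010451399187472732
jig centre -0.05622978706272796 0.014115058717989282 tcp -0.0974626573774422 0.005777459438587439
target tcp [ 0.5303 -0.0295  0.    ]
t 8.60 pos [ 0.5106 -0.0399  0.0264] yaw -167.23 F [-0.24 -0.38 -2.39] w 0.0161 j6 -1.94 j1 -0.15 tilt 0.0001
tool shift mm [ 1.039e+01  2.200e+00 -1.000e-02] units [ 0.346  0.073 -0.   ] roll units -0.59
```

Request:
servo_tool(jaw=[-1, -1, -1, -1, -1, -1, -1, -1], linear=[[0, 0, 0], [0, 0, 0], [-0.05, -0.14, 0], [-0.1, -0.14, 0], [-0.15, -0.14, 0], [-0.15, -0.12, 0], [-0.1, 0, 0], [0, 0, 0]], roll=[-0.3, -0.29, 0, 0, 0, 0, 0, 0])

```text
time: 9.27
eef_pos: [0.5317, -0.0511, 0.0264]
eef_rot: [0.0, -0.136, 0.991, 0.0]
contact_force: [0.1, 0.3, -1.7]
gripper_width: 0.0164
```

```bash
python3 go.py .5359 -.0496 .0264 195.72;python3 -c "
from h import *
c=snap('wrist','w8')"
```

```text
t 9.27 pos [ 0.5317 -0.0511  0.0264] yaw -164.31 F [ 0.06  0.35 -1.65] w 0.0164 j6 -2.01 j1 -0.17 tilt 0.0004
tool shift mm [-4.49  0.3  -0.04] units [-0.15   0.01  -0.001] roll units -0.01
```

View pics/w8.png

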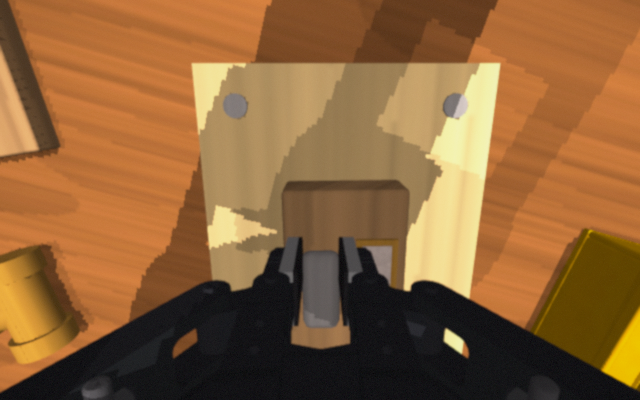

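Square and centred. Now a slow push into the stop.

Request:
servo_tool(jaw=[-1, -1, -1, -1, -1, -1, -1, -1], linear=[[-0.03, 0, 0], [-0.03, 0, 0], [-0.03, 0, 0], [-0.03, 0, 0], [-0.03, 0, 0], [-0.03, 0, 0], [0, 0, 0], [0, 0, 0]], roll=[0, 0, 0, 0, 0, 0, 0, 0])

```text
time: 9.98
eef_pos: [0.5362, -0.0494, 0.0264]
eef_rot: [0.0, -0.137, 0.991, 0.0]
contact_force: [-0.2, 1.0, -1.4]
gripper_width: 0.0165
```

```bash
python3 go.py .5359 -.0496 .0264 195.72
```

```text
t 9.98 pos [ 0.5362 -0.0494  0.0264] yaw -164.28 F [-0.17  0.96 -1.42] w 0.0165 j6 -2.01 j1 -0.16 tilt 0.0003
tool shift mm [ 0.35 -0.06  0.02] units [ 0.012 -0.002  0.001] roll units 0.0
```

Request:
servo_tool(jaw=[-1, -1, -1, -1, -1, -1, -1, -1], linear=[[-0.03, 0, 0], [-0.02, 0, 0], [-0.02, 0, 0], [-0.02, 0, 0], [-0.01, 0, 0], [0, 0, 0], [0, 0, 0], [0, 0, 0]], roll=[0, 0, 0, 0, 0, 0, 0, 0])

```text
time: 10.65
eef_pos: [0.5384, -0.0487, 0.0261]
eef_rot: [-0.001, -0.137, 0.991, 0.0]
contact_force: [-5.6, -0.8, -0.6]
gripper_width: 0.0164
```

```bash
python3 go.py .5359 -.0496 .0264 195.72
```

```text
t 10.65 pos [ 0.5384 -0.0487  0.0261] yaw -164.28 F [-5.55 -0.81 -0.56] w 0.0164 j6 -2.00 j1 -0.16 tilt 0.0015
tool shift mm [ 2.63 -0.17 -0.3 ] units [ 0.088 -0.006 -0.01 ] roll units -0.0
```

Request:
servo_tool(jaw=[-1, -1, -1, -1, -1, -1, -1, -1], linear=[[-0.02, 0, 0], [-0.02, 0, 0], [-0.02, 0, 0], [0, 0, 0], [0, 0, 0], [0, 0, 0], [0, 0, 0], [0, 0, 0]], roll=[0, 0, 0, 0, 0, 0, 0, 0])

```text
time: 11.32
eef_pos: [0.5384, -0.0486, 0.0258]
eef_rot: [-0.003, -0.137, 0.991, 0.0]
contact_force: [-14.1, -2.1, 3.9]
gripper_width: 0.0164
```

```bash
python3 go.py .5359 -.0496 .0264 195.72; python3 -c "
from h import *
c=snap('wrist','w9');c=snap('side','s9')
cv2.imwrite('pics/s9z.png',cv2.resize(c[0][130:290,290:450,::-1],None,fx=3.7,fy=3.7,interpolation=cv2.INTER_CUBIC))"
```

```text
t 11.32 pos [ 0.5384 -0.0486  0.0258] yaw -164.30 F [-14.06  -2.07   3.92] w 0.0164 j6 -2.00 j1 -0.16 tilt 0.0060
tool shift mm [ 2.66 -0.25 -0.56] units [ 0.089 -0.008 -0.019] roll units -0.0
```

View pics/w9.png

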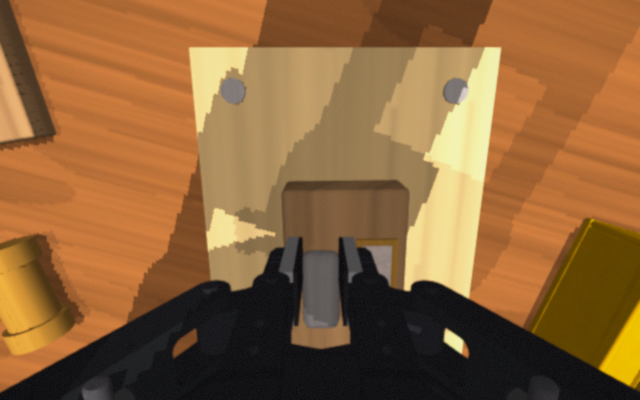

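View pics/s9z.png

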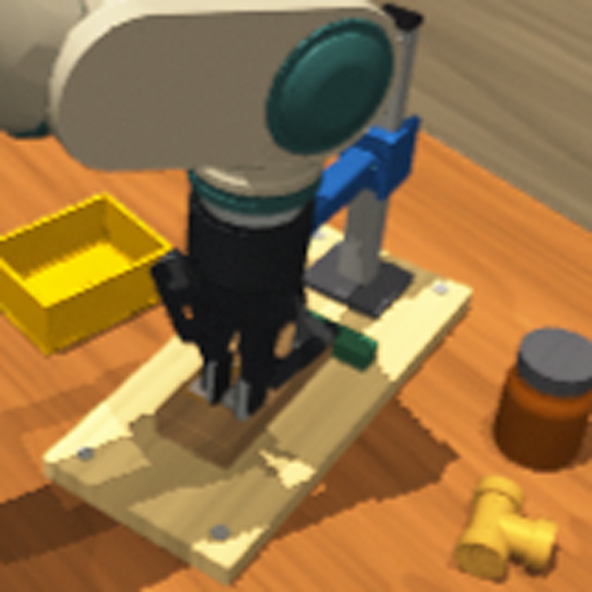

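The push met a firm stop: 14 N with no further motion. I'll relieve it, release, lift clear and check.

Request:
servo_tool(jaw=[-1, -1, -0.2, -0.2, -0.2, -0.2, -0.2, -0.2], linear=[[0.05, 0, 0], [0, 0, 0], [0, 0, 0], [0, 0, 0], [0, 0, 0], [0, 0, -0.3], [0, 0, -0.6], [0.4, 0, -0.8]], roll=[0, 0, 0, 0, 0, 0, 0, 0])

```text
time: 12.08
eef_pos: [0.5279, -0.0514, 0.0774]
eef_rot: [-0.001, -0.137, 0.991, 0.0]
contact_force: [1.2, 0.5, 0.1]
gripper_width: 0.0342
```

Request:
servo_tool(jaw=[-0.2, -0.2, -0.2, -0.2, -0.2, -0.2, -0.2, -1], linear=[[0.6, 0, -0.9], [0.3, 0, -1], [0, 0, -1], [0, 0, -1], [0, 0, -1], [0, 0, -1], [0, 0, -1], [0, 0, 0]], roll=[0, 0, 0, 0, 0, 0, 0, 0])

```text
time: 12.75
eef_pos: [0.5034, -0.0594, 0.2926]
eef_rot: [0.006, -0.137, 0.991, -0.002]
contact_force: [-0.1, -0.0, 0.6]
gripper_width: 0.0232
```

```bash
python3 -c "
from h import *
c=snap('wrist','w10')"; python3 go.py .599 -.005 .31 195.72
```

```text
t 12.80 pos [ 0.5029 -0.0593  0.2892] yaw -164.27 F [-0.19  0.44  0.61] w 0.0158 j6 -2.04 j1 -0.19 tilt 0.0089
tool shift mm [-107.35   26.18  -20.  ] units [-3.578  0.873 -0.667] roll units 0.0
```

View pics/w10.png

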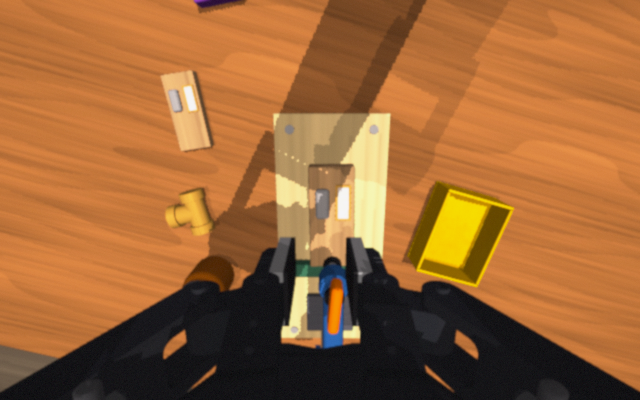

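Request:
servo_tool(jaw=[-1, -1, -1, -1, -1, -1, -1, -1], linear=[[-0.6, 0.06, 0], [-1, 0.06, 0], [-1, 0.06, 0], [-1, 0.06, 0], [-1, 0.06, 0], [-0.7, 0.06, 0], [-0.4, 0, 0], [0, 0, 0]], roll=[0, 0, 0, 0, 0, 0, 0, 0])

```text
time: 13.47
eef_pos: [0.6645, -0.0015, 0.2816]
eef_rot: [-0.002, -0.137, 0.991, 0.0]
contact_force: [0.2, 0.3, -0.5]
gripper_width: -0.0003
```

```bash
python3 go.py; python3 -c "
from h import *
c=snap('wrist','w11')
cv2.imwrite('pics/w11z.png',cv2.resize(c[0][0:200,220:420,::-1],None,fx=3,fy=3,interpolation=cv2.INTER_CUBIC))"; python3 go.py .6657 -.0022 .29 195.72
```

```text
t 13.47 pos [ 0.6645 -0.0015  0.2816] yaw -164.20 F [ 0.23  0.27 -0.48] w -0.0003 j6 -1.90 j1 -0.06 tilt 0.0032
t 13.52 pos [ 0.6637 -0.002   0.2824] yaw -164.23 F [ 0.25 -0.82  0.18] w -0.0000 j6 -1.90 j1 -0.06 tilt 0.0026
tool shift mm [-1.86 -0.69 -7.63] units [-0.062 -0.023 -0.254] roll units 0.01
```

View pics/w11.png

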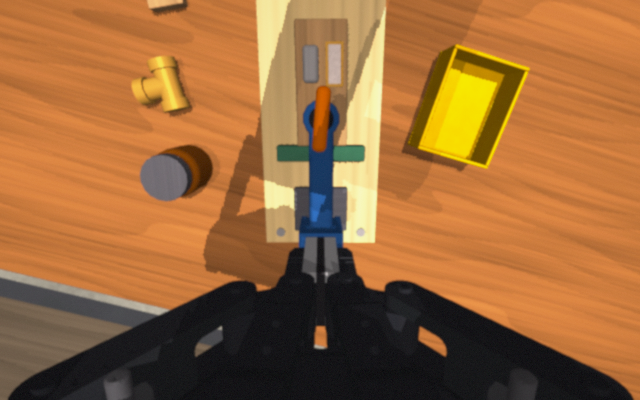

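View pics/w11z.png

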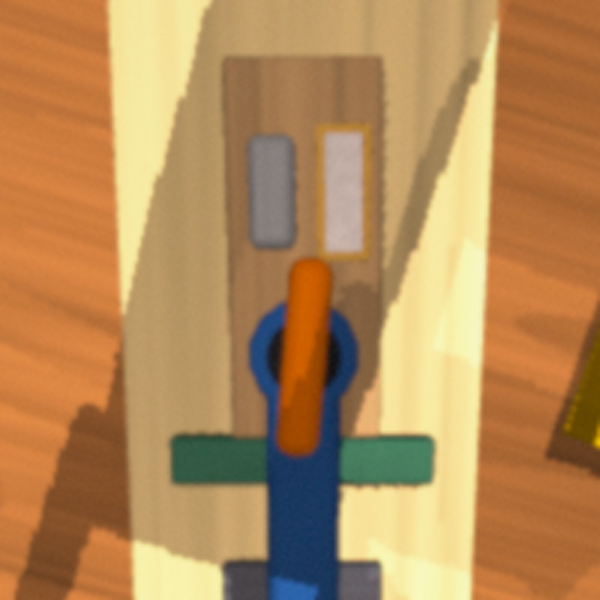

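Run:
```python
from h import *
np.set_printoptions(suppress=True,precision=4)
w=load('w11'); Z=lambda x,y:(220+x/3-.35,y/3-.35)
O=np.array([.606,-.019,0]);u=np.array([.9626,.2710,0]);v=np.array([-.2710,.9626,0])
J=lambda p:np.array([(p-O)@u,(p-O)@v])
for n,p,z in [('near L',(222,57),.042),('near R',(383,57),.042),('farR',(380,433),.042),('farL',(233,433),.042),('stopL',(171,438),.036),('stopR',(433,437),.036),('boss',(303,355),.158),('arm@500',(303,500),.158),('arm@560',(303,560),.158),('handle end1',(312,270),.198),('handle end2',(296,445),.198),('hnd',(304,358),.198)]:
  q=onz(w,Z(*p),z); print(n,q.round(4),'jig',J(q).round(4))
```

```text
near L [ 0.515  -0.0755  0.042 ] jig [-0.103  -0.0297]
near R [ 0.4988 -0.0184  0.042 ] jig [-0.103   0.0296]
farR [0.6305 0.0206 0.042 ] jig [0.0343 0.0315]
farL [ 0.6467 -0.0366  0.042 ] jig [ 0.0344 -0.028 ]
stopL [ 0.6563 -0.0609  0.036 ] jig [ 0.037 -0.054]
stopR [0.6266 0.0426 0.036 ] jig [0.0365 0.0537]
boss [ 0.6073 -0.0185  0.158 ] jig [0.0014 0.0001]
arm@500 [ 0.647  -0.0073  0.158 ] jig [0.0427 0.0002]
arm@560 [ 0.6644 -0.0024  0.158 ] jig [0.0607 0.0002]
handle end1 [ 0.587  -0.0221  0.198 ] jig [-0.0191  0.0022]
handle end2 [ 0.6279 -0.0145  0.198 ] jig [ 0.0223 -0.0016]
hnd [ 0.6071 -0.0184  0.198 ] jig [0.0012 0.0003]
```

Front is flush: near end at jig x −104 mm, lateral offset within 1 mm, square. The screw axis refines to (0.6073, −0.0186) and the handle reads about 5° clockwise. Next I go down onto the arm at the push point.

```bash
python3 go.py .667 -.0018 .15 195.72
```

```text
t 13.52 pos [ 0.6637 -0.002   0.2824] yaw -164.23 F [ 0.25 -0.82  0.18] w -0.0000 j6 -1.90 j1 -0.06 tilt 0.0026
tool shift mm [ -3.56  -0.79 132.36] units [-0.119 -0.026  4.412] roll units 0.01
```

Request:
servo_tool(jaw=[-1, -1, -1, -1, -1, -1, -1, -1], linear=[[-0.06, -0.02, 0.4], [0, 0, 0.8], [0, 0, 0.8], [0, 0, 0.8], [0, 0, 0.6], [0, 0, 0.3], [0, 0, 0], [0, 0, 0]], roll=[0, 0, 0, 0, 0, 0, 0, 0])

```text
time: 14.18
eef_pos: [0.665, -0.0028, 0.1739]
eef_rot: [0.0, -0.137, 0.991, -0.0]
contact_force: [-0.3, 1.0, 0.5]
gripper_width: -0.0002
```

```bash
python3 go.py .667 -.0018 .15 195.72; python3 -c "
from h import *
c=snap('wrist','w12');
c=snap('side','s12')
cv2.imwrite('pics/s12z.png',cv2.resize(c[0][100:250,320:470,::-1],None,fx=3.8,fy=3.8,interpolation=cv2.INTER_CUBIC))"
```

```text
t 14.18 pos [ 0.665  -0.0028  0.1739] yaw -164.30 F [-0.3   0.95  0.52] w -0.0002 j6 -1.90 j1 -0.06 tilt 0.0004
tool shift mm [-2.21  0.42 23.95] units [-0.074  0.014  0.798] roll units -0.0
```

View pics/s12z.png

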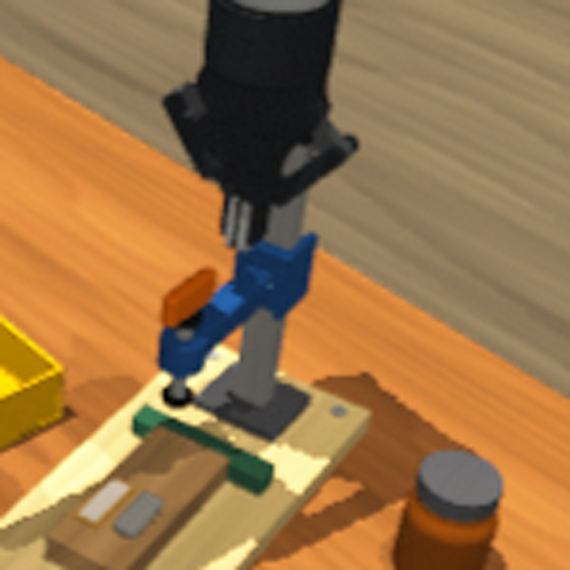

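View pics/w12.png

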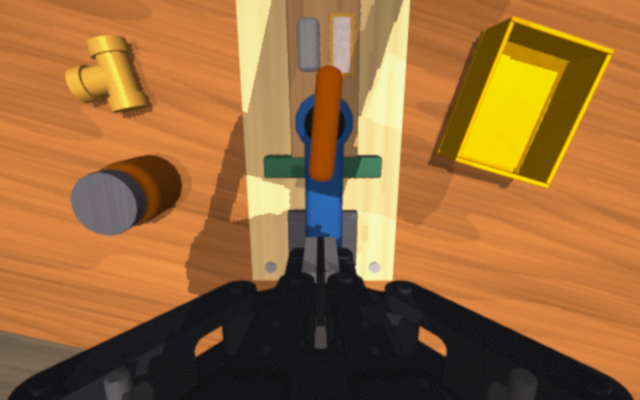

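Request:
servo_tool(jaw=[-1, -1, -1, -1, -1, -1, -1, -1], linear=[[-0.06, 0.02, 0.1], [0, 0, 0.2], [0, 0, 0.2], [0, 0, 0.2], [0, 0, 0.15], [0, 0, 0.1], [0, 0, 0.05], [0, 0, 0]], roll=[0, 0, 0, 0, 0, 0, 0, 0])

```text
time: 14.95
eef_pos: [0.6667, -0.0015, 0.1428]
eef_rot: [-0.0, -0.137, 0.991, 0.0]
contact_force: [0.8, -0.3, -0.1]
gripper_width: -0.0002
```

Request:
servo_tool(jaw=[-1, -1, -1, -1, -1, -1, -1, -1], linear=[[0, 0, 0.06], [0, 0, 0.06], [0, 0, 0.06], [0, 0, 0.06], [0, 0, 0.06], [0, 0, 0.06], [0, 0, 0.06], [0, 0, 0.06]], roll=[0, 0, 0, 0, 0, 0, 0, 0])

```text
time: 15.62
eef_pos: [0.6669, -0.0015, 0.1291]
eef_rot: [0.0, -0.137, 0.991, -0.0]
contact_force: [-1.2, 0.4, 1.4]
gripper_width: -0.0004
```

```bash
python3 go.py .667 -.0018 .077 195.72; python3 -c "
from h import *
c=snap('side','s13')
cv2.imwrite('pics/s13z.png',cv2.resize(c[0][100:250,320:470,::-1],None,fx=3.8,fy=3.8,interpolation=cv2.INTER_CUBIC))"
```

```text
t 15.62 pos [ 0.6669 -0.0015  0.1291] yaw -164.28 F [-1.19  0.4   1.39] w -0.0004 j6 -1.90 j1 -0.06 tilt 0.0003
tool shift mm [ 2.000e-02 -3.300e-01  5.208e+01] units [ 1.000e-03 -1.100e-02  1.736e+00] roll units 0.0
```

View pics/s13z.png

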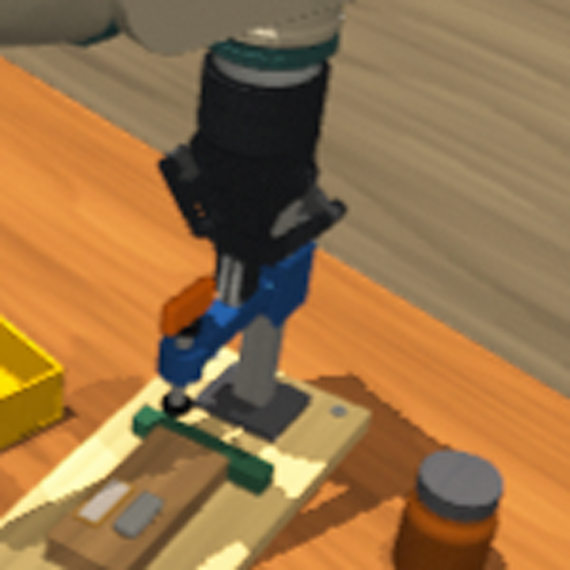

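The jaw is sliding with the tip. Continuing down.

Request:
servo_tool(jaw=[-1, -1, -1, -1, -1, -1, -1, -1], linear=[[0, 0, 0.08], [0, 0, 0.1], [0, 0, 0.1], [0, 0, 0.1], [0, 0, 0.1], [0, 0, 0.1], [0, 0, 0.1], [0, 0, 0.1]], roll=[0, 0, 0, 0, 0, 0, 0, 0])

```text
time: 16.33
eef_pos: [0.667, -0.0015, 0.1053]
eef_rot: [0.0, -0.137, 0.991, 0.0]
contact_force: [0.5, 0.3, 1.8]
gripper_width: 0.0001
```

Request:
servo_tool(jaw=[-1, -1, -1, -1, -1, -1, -1, -1], linear=[[0, 0, 0.07], [0, 0, 0.07], [0, 0, 0.07], [0, 0, 0.07], [0, 0, 0.07], [0, 0, 0.05], [0, 0, 0.03], [0, 0, 0]], roll=[0, 0, 0, 0, 0, 0, 0, 0])

```text
time: 17.0
eef_pos: [0.6667, -0.0015, 0.0923]
eef_rot: [-0.0, -0.137, 0.991, 0.0]
contact_force: [0.9, -1.2, -0.0]
gripper_width: 0.0001
```

```bash
python3 go.py .667 -.0018 .077 195.72; python3 -c "
from h import *
c=snap('side','s14')
cv2.imwrite('pics/s14z.png',cv2.resize(c[0][100:250,320:470,::-1],None,fx=3.8,fy=3.8,interpolation=cv2.INTER_CUBIC))"
```

```text
t 17.00 pos [ 0.6667 -0.0015  0.0923] yaw -164.28 F [ 0.88 -1.23 -0.03] w 0.0001 j6 -1.90 j1 -0.06 tilt 0.0006
tool shift mm [-0.21 -0.42 15.34] units [-0.007 -0.014  0.511] roll units 0.0
```

View pics/s14z.png

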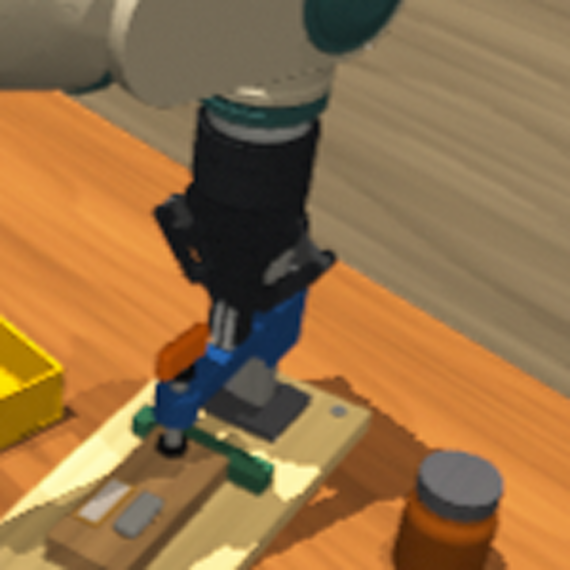

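Request:
servo_tool(jaw=[-1, -1, -1, -1, -1, -1, -1, -1], linear=[[0, 0, 0.04], [0, 0, 0.04], [0, 0, 0.04], [0, 0, 0.04], [0, 0, 0.04], [0, 0, 0.04], [0, 0, 0.03], [0, 0, 0.03]], roll=[0, 0, 0, 0, 0, 0, 0, 0])

```text
time: 17.72
eef_pos: [0.6668, -0.0015, 0.0836]
eef_rot: [-0.0, -0.137, 0.991, 0.0]
contact_force: [-1.7, 0.6, 1.3]
gripper_width: 0.0
```

Request:
servo_tool(jaw=[-1, -1, -1, -1, -1, -1, -1, -1], linear=[[0, 0, 0.02], [0, 0, 0.02], [0, 0, 0.02], [0, 0, 0.02], [0, 0, 0.02], [0, 0, 0.02], [0, 0, 0.02], [0, 0, 0.02]], roll=[0, 0, 0, 0, 0, 0, 0, 0])

```text
time: 18.38
eef_pos: [0.6669, -0.0015, 0.0788]
eef_rot: [0.0, -0.137, 0.991, 0.0]
contact_force: [-1.0, 0.0, 1.8]
gripper_width: -0.0002
```

Request:
servo_tool(jaw=[-1, -1, -1, -1, -1, -1, -1, -1], linear=[[0, 0, 0.01], [0, 0, 0.01], [0, 0, 0.01], [0, 0, 0.01], [0, 0, 0.01], [0, 0, 0.01], [0, 0, 0.01], [0, 0, 0.01]], roll=[0, 0, 0, 0, 0, 0, 0, 0])

```text
time: 19.05
eef_pos: [0.6669, -0.0015, 0.0765]
eef_rot: [0.0, -0.137, 0.991, 0.0]
contact_force: [-0.4, -0.2, 2.2]
gripper_width: -0.0002
```

Request:
servo_tool(jaw=[-1, -1, -1, -1, -1, -1, -1, -1], linear=[[0, 0, 0.01], [0, 0, 0.01], [0, 0, 0.01], [0, 0, 0.01], [0, 0, 0.01], [0, 0, 0.01], [0, 0, 0.01], [0, 0, 0]], roll=[0, 0, 0, 0, 0, 0, 0, 0])

```text
time: 19.72
eef_pos: [0.667, -0.0015, 0.0751]
eef_rot: [0.0, -0.137, 0.991, -0.0]
contact_force: [-3.6, 1.1, 5.5]
gripper_width: -0.0
```

Request:
servo_tool(jaw=[-1, -1, -1, -1, -1, -1, -1, -1], linear=[[0, 0, 0.01], [0, 0, 0.01], [0, 0, 0.01], [0, 0, 0], [0, 0, 0], [0, 0, 0], [0, 0, 0], [0, 0, 0]], roll=[0, 0, 0, 0, 0, 0, 0, 0])

```text
time: 20.38
eef_pos: [0.667, -0.0015, 0.075]
eef_rot: [0.0, -0.137, 0.991, -0.0]
contact_force: [-4.6, 0.4, 8.6]
gripper_width: -0.0002
```

```bash
python3 go.py; python3 -c "
from h import *
c=snap('side','s15')
cv2.imwrite('pics/s15z.png',cv2.resize(c[0][130:250,320:440,::-1],None,fx=4.8,fy=4.8,interpolation=cv2.INTER_CUBIC))";python3 go.py
```

```text
t 20.38 pos [ 0.667  -0.0015  0.075 ] yaw -164.28 F [-4.64  0.42  8.57] w -0.0002 j6 -1.90 j1 -0.06 tilt 0.0009
t 20.43 pos [ 0.667  -0.0014  0.0749] yaw -164.28 F [-5.79  0.05  8.7 ] w 0.0003 j6 -1.90 j1 -0.06 tilt 0.0009
```

View pics/s15z.png

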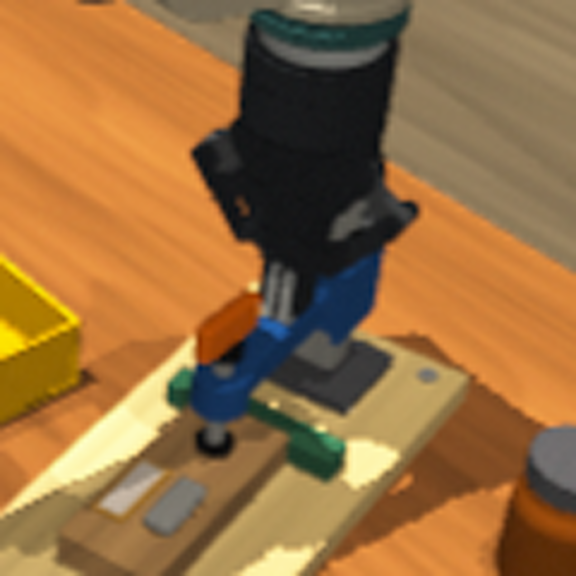

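Request:
servo_tool(jaw=[-1, -1, -1, -1, -1, -1, -1, -1], linear=[[0, 0, 0.01], [0, 0, 0.01], [0, 0, 0.01], [0, 0, 0.01], [0, 0, 0], [0, 0, 0], [0, 0, 0], [0, 0, 0]], roll=[0, 0, 0, 0, 0, 0, 0, 0])

```text
time: 21.1
eef_pos: [0.6672, -0.0015, 0.0746]
eef_rot: [0.001, -0.137, 0.991, -0.0]
contact_force: [-6.8, 0.1, 11.6]
gripper_width: -0.0002
```

Request:
servo_tool(jaw=[-1, -1, -1, -1, -1, -1, -1, -1], linear=[[0, 0, 0.01], [0, 0, 0.01], [0, 0, 0.01], [0, 0, 0.01], [0, 0, 0], [0, 0, 0], [0, 0, 0], [0, 0, 0]], roll=[0, 0, 0, 0, 0, 0, 0, 0])

```text
time: 21.77
eef_pos: [0.6674, -0.0014, 0.0737]
eef_rot: [0.001, -0.137, 0.991, -0.0]
contact_force: [-7.0, 0.5, 12.1]
gripper_width: 0.0002
```

Request:
servo_tool(jaw=[-1, -1, -1, -1, -1, -1, -1, -1], linear=[[0, 0, 0.01], [0, 0, 0.01], [0, 0, 0.01], [0, 0, 0], [0, 0, 0], [0, 0, 0], [0, 0, 0], [0, 0, 0]], roll=[0, 0, 0, 0, 0, 0, 0, 0])

```text
time: 22.43
eef_pos: [0.6676, -0.0014, 0.073]
eef_rot: [0.001, -0.137, 0.991, -0.0]
contact_force: [-4.4, 1.2, 13.1]
gripper_width: -0.0
```

Request:
servo_tool(jaw=[-1, -1, -1, -1, -1, -1, -1, -1], linear=[[0, 0, 0.01], [0, 0, 0.01], [0, 0, 0.01], [0, 0, 0], [0, 0, 0], [0, 0, 0], [0, 0, 0], [0, 0, 0]], roll=[0, 0, 0, 0, 0, 0, 0, 0])

```text
time: 23.1
eef_pos: [0.6677, -0.0014, 0.0729]
eef_rot: [0.002, -0.137, 0.991, -0.0]
contact_force: [-7.2, 1.3, 16.0]
gripper_width: 0.0001
```

Request:
servo_tool(jaw=[-1, -1, -1, -1, -1, -1, -1, -1], linear=[[0, 0, 0.01], [0, 0, 0.01], [0, 0, 0.01], [0, 0, 0], [0, 0, 0], [0, 0, 0], [0, 0, 0], [0, 0, 0]], roll=[0, 0, 0, 0, 0, 0, 0, 0])

```text
time: 23.77
eef_pos: [0.6677, -0.0014, 0.0727]
eef_rot: [0.002, -0.137, 0.991, -0.0]
contact_force: [-10.1, 0.9, 19.8]
gripper_width: -0.0001
```

```bash
python3 go.py
```

```text
t 23.77 pos [ 0.6677 -0.0014  0.0727] yaw -164.27 F [-10.12   0.86  19.78] w -0.0001 j6 -1.90 j1 -0.06 tilt 0.0036
```

19.8 N, with the tip 2.7 mm below first bearing (tilt ≈ 0.045 rad). Now lift off vertically.

Request:
servo_tool(jaw=[-1, -1, -1, -1, -1, -1, -1, -1], linear=[[0, 0, -0.05], [0, 0, -0.1], [0, 0, -0.2], [0, 0, -0.5], [0, 0, -0.8], [0, 0, -0.8], [0, 0, -0.8], [0, 0, -0.6]], roll=[0, 0, 0, 0, 0, 0, 0, 0])

```text
time: 24.43
eef_pos: [0.6673, -0.0016, 0.186]
eef_rot: [0.001, -0.137, 0.991, -0.0]
contact_force: [-0.3, -0.6, 0.7]
gripper_width: 0.0001
```

```bash
python3 go.py .6073 -.0186 .17 190.5; python3 -c "
from h import *
c=snap('wrist','w16')
c=snap('side','s16')
cv2.imwrite('pics/s16z.png',cv2.resize(c[0][110:260,310:460,::-1],None,fx=4,fy=4,interpolation=cv2.INTER_CUBIC))"; python3 go.py
```

```text
t 24.43 pos [ 0.6673 -0.0016  0.186 ] yaw -164.28 F [-0.33 -0.56  0.65] w 0.0001 j6 -1.90 j1 -0.06 tilt 0.0019
tool shift mm [62.35 -0.14 15.93] units [ 2.078 -0.005  0.531] roll units 1.04
t 24.53 pos [ 0.6684 -0.0016  0.1882] yaw -164.28 F [0.29 0.25 0.27] w -0.0000 j6 -1.90 j1 -0.06 tilt 0.0071
```

View pics/s16z.png

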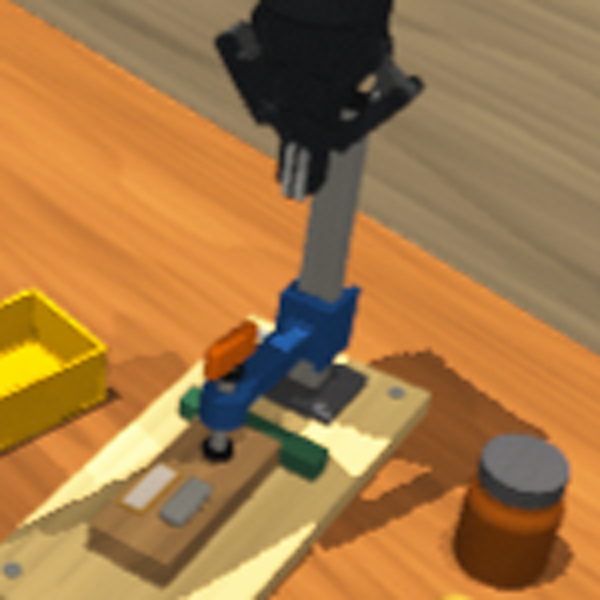

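View pics/w16.png

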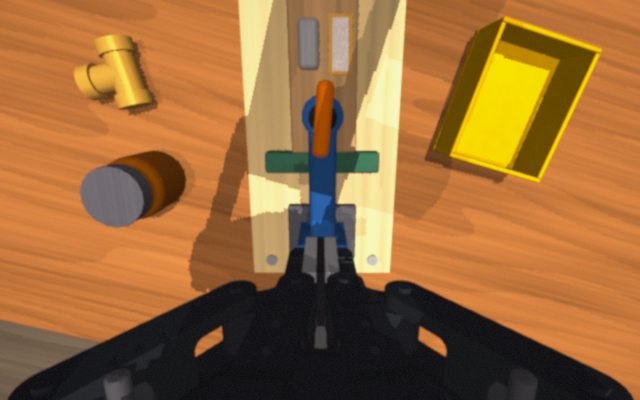

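The jaw stays jammed and tilted, and the front is still at the stop. Next I'll locate the handle from both views.

```bash
cat > m16.py <<'E'
from h import *
np.set_printoptions(suppress=True,precision=4)
w=load('w16');s=load('s16')
O=np.array([.6073,-.0186,0]);u=np.array([.9626,.2710,0]);v=np.array([-.2710,.9626,0])
J=lambda p:np.array([(p-O)@u,(p-O)@v,p[2]])
cs=[]
for cam,n,roi in((w,'w',(300,75,340,165)),(s,'s',(355,180,385,210))):
  h=cv2.cvtColor(cam[0],cv2.COLOR_RGB2HSV); m=cv2.inRange(h,np.array([3,200,90]),np.array([17,255,255])); k=np.zeros_like(m);x0,y0,x1,y1=roi;k[y0:y1,x0:x1]=m[y0:y1,x0:x1]
  cn=max(cv2.findContours(k,cv2.RETR_EXTERNAL,cv2.CHAIN_APPROX_NONE)[0],key=cv2.contourArea)
  r=cv2.minAreaRect(cn); M=cv2.moments(cn); c=(M['m10']/M['m00'],M['m01']/M['m00']); cs.append(c); print(n,'cent',np.round(c,1),'rect',r)
  if n=='w':
    P=np.array([onz(cam,q[0],.138)[:2]*1000 for q in cn],np.float32); r=cv2.minAreaRect(P); b=cv2.boxPoints(r);e=max([b[1]-b[0],b[2]-b[1]],key=np.linalg.norm); print('top-plane rect',r[0],r[1],'yaw',np.degrees(np.arctan2(e[1],e[0])))
p,g=tri(w,cs[0],s,cs[1]); print('tri',p,'gap',g,'jig',J(p))
for z in (.12,.126,.138): print(z,J(onz(w,cs[0],z)))
E
python3 m16.py
```

```text
w cent [322.5 117.4] rect ((322.3499450683594, 118.02593231201172), (17.39678382873535, 74.68427276611328), 4.23639440536499)
top-plane rect (609.1033935546875, -17.9148006439209) (45.297176361083984, 10.819743156433105) yaw 11.825287
s cent [367.  197.2] rect ((366.7500305175781, 196.75001525878906), (7.77817440032959, 16.970561981201172), 45.0)
tri [ 0.6076 -0.0172  0.1274] gap 0.0020882344551038903 jig [0.0007 0.0013 0.1274]
0.12 [0.0013 0.0004 0.12  ]
0.126 [0.0012 0.0004 0.126 ]
0.138 [0.0009 0.0003 0.138 ]
```

Request:
servo_tool(jaw=[-0.1, -0.1, -0.1, -0.1, -0.1, -0.1, -0.1, -0.1], linear=[[0, 0, 0], [0.4, 0, 0], [0.6, 0, 0], [0.6, 0, 0], [0.4, 0, 0], [0, 0, 0], [0, 0, 0], [0, 0, 0]], roll=[0, 0, 0, 0, 0, 0.4, 0.45, 0])

```text
time: 25.2
eef_pos: [0.6082, -0.0178, 0.1816]
eef_rot: [-0.002, -0.099, 0.995, 0.0]
contact_force: [-0.8, -0.1, 0.6]
gripper_width: 0.0383
```

```bash
python3 go.py .6083 -.018 .098 191.3
```

```text
t 25.20 pos [ 0.6082 -0.0178  0.1816] yaw -168.62 F [-0.77 -0.06  0.55] w 0.0383 j6 -1.86 j1 -0.09 tilt 0.0035
tool shift mm [-0.34 -0.3  83.56] units [-0.011 -0.01   2.785] roll units 0.02
```

Request:
servo_tool(jaw=[-0.1, -0.1, -0.1, -0.1, -0.1, -0.1, -0.1, -0.1], linear=[[0, 0, 0.3], [0, 0, 0.5], [0, 0, 0.5], [0, 0, 0.2], [0, 0, 0], [0, 0, 0], [0, 0, 0], [0, 0, 0]], roll=[0, 0, 0, 0, 0, 0, 0, 0])

```text
time: 25.87
eef_pos: [0.6096, -0.0178, 0.14]
eef_rot: [0.001, -0.1, 0.995, -0.0]
contact_force: [-0.1, 0.2, -0.3]
gripper_width: 0.0384
```

```bash
python3 go.py .6083 -.018 .098 191.3; python3 -c "
from h import *
c=snap('wrist','w17')
cv2.imwrite('pics/w17z.png',cv2.resize(c[0][150:350,220:420,::-1],None,fx=3,fy=3,interpolation=cv2.INTER_CUBIC))"
```

```text
t 25.87 pos [ 0.6096 -0.0178  0.14  ] yaw -168.52 F [-0.12  0.24 -0.28] w 0.0384 j6 -1.86 j1 -0.09 tilt 0.0018
tool shift mm [ 1.42  0.06 41.96] units [0.047 0.002 1.399] roll units 0.04
```

View pics/w17z.png

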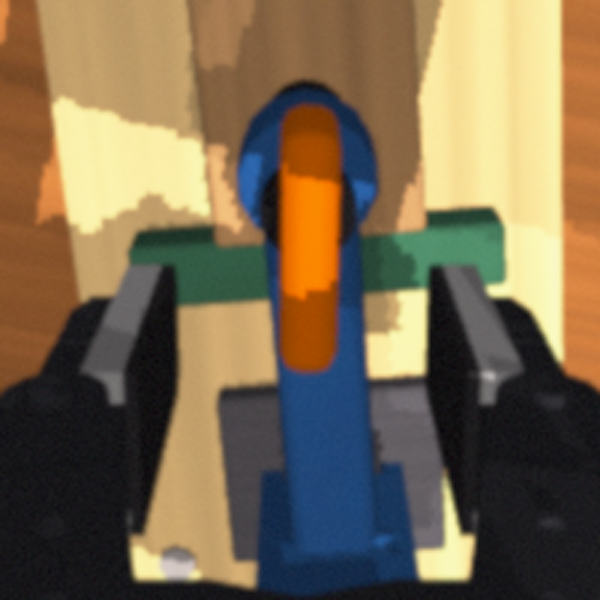

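Run:
```python
from h import *
w=load('w17')
for y in (108,372,240): print(onz(w,(220+310/3-.3,150+y/3-.3),.138).round(4))
print(sensors.sense()['eef_pos'])
```

```text
[ 0.5819 -0.0232  0.138 ]
[ 0.631  -0.0131  0.138 ]
[ 0.6055 -0.0183  0.138 ]
[ 0.60959291 -0.01780017  0.13991675]
```

Request:
servo_tool(jaw=[-0.1, -0.1, -0.1, -0.1, -0.1, -0.1, -0.1, -0.1], linear=[[0.07, 0, 0.2], [0, 0, 0.4], [0, 0, 0.4], [0, 0, 0.3], [0, 0, 0.1], [0, 0, 0], [0, 0, 0], [0, 0, 0]], roll=[0, 0, 0, 0, 0, 0, 0, 0])

```text
time: 26.58
eef_pos: [0.6074, -0.0182, 0.0975]
eef_rot: [0.001, -0.1, 0.995, -0.0]
contact_force: [-0.3, -0.0, 0.1]
gripper_width: 0.0385
```

```bash
python3 go.py .6075 -.018 .098 191.3
```

```text
t 26.58 pos [ 0.6074 -0.0182  0.0975] yaw -168.53 F [-0.35 -0.04  0.09] w 0.0385 j6 -1.86 j1 -0.09 tilt 0.0011
tool shift mm [-0.11  0.17 -0.49] units [-0.004  0.006 -0.016] roll units 0.03
```

Request:
servo_tool(jaw=[-1, -1, -1, -1, -1, -1, -1, -1], linear=[[0, 0, 0], [0, 0, 0], [0, 0, 0], [0, 0, 0], [0, 0, 0], [0, 0, 0], [0, 0, 0], [0, 0, 0]], roll=[0, 0, 0, 0, 0, 0, 0, 0], squeeze=35)

```text
time: 27.25
eef_pos: [0.6072, -0.0175, 0.0976]
eef_rot: [0.0, -0.1, 0.995, 0.0]
contact_force: [-1.8, 5.3, 5.5]
gripper_width: 0.0103
```

```bash
python3 go.py .6075 -.018 .098 191.3; python3 -c "
from h import *
c=snap('side','s18')
cv2.imwrite('pics/s18z.png',cv2.resize(c[0][110:260,310:460,::-1],None,fx=4,fy=4,interpolation=cv2.INTER_CUBIC))"
```

```text
t 27.25 pos [ 0.6072 -0.0175  0.0976] yaw -168.50 F [-1.81  5.29  5.52] w 0.0103 j6 -1.86 j1 -0.09 tilt 0.0013
tool shift mm [-0.15 -0.56 -0.42] units [-0.005 -0.019 -0.014] roll units 0.04
```

View pics/s18z.png

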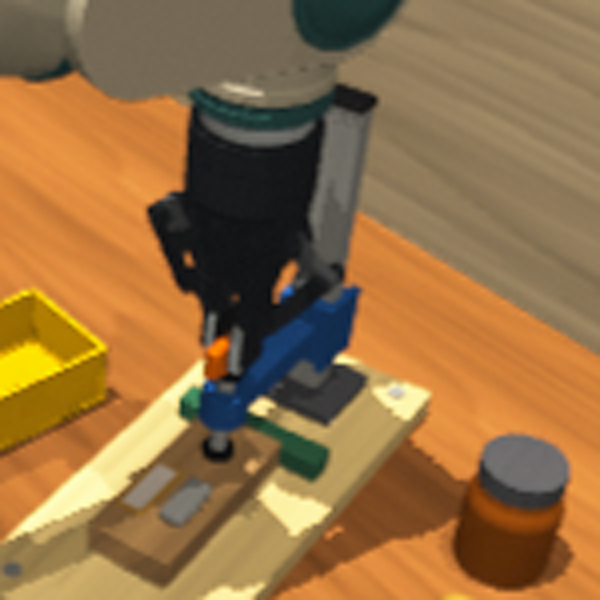

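The wing is gripped at 10.3 mm. I'll ease off the small side and down load, then turn clockwise (positive roll).

Request:
servo_tool(jaw=[-1, -1, -1, -1, -1, -1, -1, -1], linear=[[0, 0.02, -0.03], [0, 0.01, -0.02], [0, 0, 0], [0, 0, 0], [0, 0, 0], [0, 0, 0], [0, 0, 0], [0, 0, 0]], roll=[0, 0, 0, 0, 0.5, 0.8, 0.8, 0.8])

```text
time: 27.97
eef_pos: [0.6069, -0.0171, 0.0978]
eef_rot: [-0.0, 0.028, 1.0, 0.0]
contact_force: [3.3, 4.2, -3.3]
gripper_width: 0.01
```

```bash
python3 go.py .6075 -.018 .098 191.3;python3 -c "
from h import *
print(sensors.sense()['wrist_torque'])"
```

```text
t 27.97 pos [ 0.6069 -0.0171  0.0978] yaw 176.81 F [ 3.26  4.24 -3.33] w 0.0100 j6 -1.60 j1 -0.09 tilt 0.0004
tool shift mm [-0.62 -0.89 -0.22] units [-0.021 -0.03  -0.007] roll units -2.9
[ 0.44716221 -0.60225607  0.17336698]
```

Request:
servo_tool(jaw=[-1, -1, -1, -1, -1, -1, -1, -1], linear=[[0, 0, 0.01], [0, 0, 0.01], [0, 0, 0.01], [0, 0, 0], [0, 0, 0], [0, 0, 0], [0, 0, 0], [0, 0, 0]], roll=[1, 1, 1, 1, 1, 1, 1, 1])

```text
time: 28.63
eef_pos: [0.6072, -0.0164, 0.0976]
eef_rot: [0.0, 0.368, 0.93, 0.001]
contact_force: [3.6, 7.7, -1.7]
gripper_width: 0.01
```

```bash
python3 go.py;python3 -c "
from h import *
print(sensors.sense()['wrist_torque'])"
```

```text
t 28.63 pos [ 0.6072 -0.0164  0.0976] yaw 136.81 F [ 3.58  7.71 -1.67] w 0.0100 j6 -0.91 j1 -0.09 tilt 0.0014
[ 0.62392835 -0.41843059  0.20206417]
```

Request:
servo_tool(jaw=[-1, -1, -1, -1, -1, -1, -1, -1], linear=[[0.015, 0.04, 0.01], [0, 0, 0], [0, 0, 0.01], [0, 0, 0], [0, 0, 0], [0, 0, 0], [0, 0, 0], [0, 0, 0]], roll=[0.5, 1, 1, 1, 1, 1, 1, 1])

```text
time: 29.3
eef_pos: [0.6081, -0.0154, 0.0975]
eef_rot: [0.001, 0.648, 0.762, 0.001]
contact_force: [5.5, 6.7, -0.2]
gripper_width: 0.0102
```

```bash
python3 go.py;python3 -c "
from h import *
print(sensors.sense()['wrist_torque'])"
```

```text
t 29.30 pos [ 0.6081 -0.0154  0.0975] yaw 99.29 F [ 5.45  6.73 -0.19] w 0.0102 j6 -0.25 j1 -0.09 tilt 0.0023
[ 0.63182385 -0.44479486  0.16755312]
```

Request:
servo_tool(jaw=[-1, -1, -1, -1, -1, -1, -1, -1], linear=[[0.03, 0.03, 0.01], [0, 0.005, 0], [0, 0.005, 0.01], [0, 0.005, 0], [0, 0.005, 0], [0, 0.005, 0], [0, 0.005, 0], [0, 0.005, 0]], roll=[0.5, 1, 1, 1, 1, 1, 1, 1])

```text
time: 29.97
eef_pos: [0.6097, -0.0151, 0.0973]
eef_rot: [0.0, 0.858, 0.513, 0.001]
contact_force: [1.9, 3.7, 3.3]
gripper_width: 0.0099
```

```bash
python3 go.py;python3 -c "
from h import *
print(sensors.sense()['wrist_torque'])"
```

```text
t 29.97 pos [ 0.6097 -0.0151  0.0973] yaw 61.76 F [1.86 3.73 3.27] w 0.0099 j6 0.41 j1 -0.09 tilt 0.0017
[0.48424073 0.03051546 0.12907004]
```

Request:
servo_tool(jaw=[-1, -1, -1, -1, -1, -1, -1, -1], linear=[[0.01, 0.01, -0.02], [0, 0.005, -0.01], [0, 0.005, 0], [0, 0.005, 0], [0, 0.005, 0], [0, 0.005, 0], [0, 0.005, 0], [0, 0.005, 0]], roll=[0.5, 1, 1, 1, 1, 1, 1, 1])

```text
time: 30.63
eef_pos: [0.6107, -0.016, 0.0974]
eef_rot: [0.0, 0.978, 0.21, 0.001]
contact_force: [4.6, 2.5, -1.0]
gripper_width: 0.01
```

```bash
python3 go.py;python3 -c "
from h import *
print(sensors.sense()['wrist_torque'])
c=snap('side','s19')
cv2.imwrite('pics/s19z.png',cv2.resize(c[0][110:260,310:460,::-1],None,fx=4,fy=4,interpolation=cv2.INTER_CUBIC))"
```

```text
t 30.63 pos [ 0.6107 -0.016   0.0974] yaw 24.24 F [ 4.58  2.53 -1.04] w 0.0100 j6 1.06 j1 -0.09 tilt 0.0011
[ 0.42512248 -0.44157344  0.13013215]
```

View pics/s19z.png

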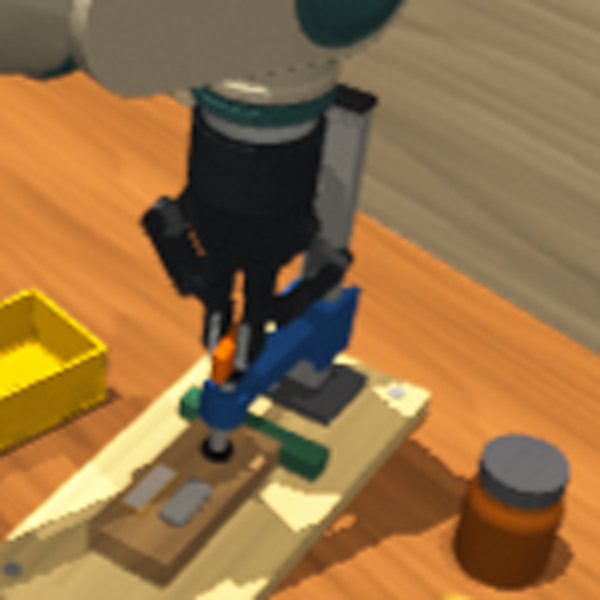

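Request:
servo_tool(jaw=[-1, -1, -1, -1, -1, -1, -1, -1], linear=[[0.02, 0.005, 0], [0, 0.005, 0], [0, 0.005, 0], [0, 0.005, 0], [0, 0.005, 0], [0, 0.005, 0], [0, 0.005, 0], [0, 0.005, 0]], roll=[1, 1, 1, 1, 1, 1, 1, 1])

```text
time: 31.35
eef_pos: [0.611, -0.0176, 0.0973]
eef_rot: [0.001, 0.991, -0.137, 0.0]
contact_force: [1.6, 0.0, -1.2]
gripper_width: 0.0105
```

```bash
python3 go.py;python3 -c "
from h import *
print(sensors.sense()['wrist_torque'])"
```

```text
t 31.35 pos [ 0.611  -0.0176  0.0973] yaw -15.78 F [ 1.6   0.04 -1.15] w 0.0105 j6 1.76 j1 -0.09 tilt 0.0016
[-0.34504504  0.02081785  0.19377846]
```

Request:
servo_tool(jaw=[-1, -1, -1, -1, -1, -1, -1, -1], linear=[[0, 0.005, 0], [0, 0.005, 0], [0, 0.005, 0], [0, 0.005, 0], [0, 0.005, 0], [0, 0.005, 0], [0, 0.005, 0], [0, 0.005, 0]], roll=[1, 1, 1, 1, 1, 1, 1, 1])

```text
time: 32.02
eef_pos: [0.6101, -0.0189, 0.0974]
eef_rot: [0.001, 0.884, -0.468, 0.0]
contact_force: [1.9, 0.8, 5.1]
gripper_width: 0.0106
```

Request:
servo_tool(jaw=[-1, -1, -1, -1, -1, -1, -1, -1], linear=[[0, 0.005, 0], [0, 0.005, 0], [0, 0, 0], [0, 0, 0], [0, 0, 0], [0, 0, 0], [0, 0, 0], [0, 0, 0]], roll=[1, 0.8, 0, 0, 0, 0, 0, 0])

```text
time: 32.68
eef_pos: [0.61, -0.0186, 0.0974]
eef_rot: [0.001, 0.846, -0.534, 0.0]
contact_force: [-1.0, -4.9, 3.7]
gripper_width: 0.0104
```

```bash
python3 go.py;python3 -c "
from h import *
print(sensors.sense()['wrist_torque'])"
```

```text
t 32.68 pos [ 0.61   -0.0186  0.0974] yaw -64.53 F [-1.04 -4.86  3.71] w 0.0104 j6 2.61 j1 -0.09 tilt 0.0012
[-1.34989849  0.78383036 -0.02373449]
```

Turned about 256° (≈4.5 rad). Release and lift clear.

Request:
servo_tool(jaw=[-0.2, -0.2, -0.2, -0.2, -0.2, -0.2, -0.2, -0.2], linear=[[0, 0, 0], [0, 0, 0], [0, 0, 0], [0, 0, -0.1], [0, 0, -0.4], [0, 0, -0.8], [0, 0, -0.8], [0, 0, -0.8]], roll=[0, 0, 0, 0, 0, 0, 0, 0])

```text
time: 33.35
eef_pos: [0.61, -0.0176, 0.1863]
eef_rot: [-0.0, 0.846, -0.534, 0.0]
contact_force: [0.6, -0.1, 0.3]
gripper_width: 0.034
```

Request:
servo_tool(jaw=[-0.2, -0.2, -0.2, -0.2, -0.2, -0.2, -0.2, -0.2], linear=[[0, 0, -0.8], [0, 0, -0.8], [0, 0, -0.8], [0, 0, -0.8], [0, 0, -0.5], [0, 0, 0], [0, 0, 0], [0, 0, 0]], roll=[-1, -1, -1, -1, -1, -1, -1, -1])

```text
time: 34.02
eef_pos: [0.6101, -0.0177, 0.2969]
eef_rot: [-0.0, 0.978, -0.21, 0.001]
contact_force: [0.3, -0.6, -0.7]
gripper_width: 0.0346
```

```bash
python3 go.py; python3 -c "
from h import *
c=snap('wrist','w20');c=snap('top','t20');cv2.imwrite('pics/t20z.png',cv2.resize(c[0][105:245,280:450,::-1],None,fx=4,fy=4,interpolation=cv2.INTER_CUBIC))
c=snap('side','s20')
cv2.imwrite('pics/s20z.png',cv2.resize(c[0][110:260,310:460,::-1],None,fx=4,fy=4,interpolation=cv2.INTER_CUBIC))"
```

```text
t 34.02 pos [ 0.6101 -0.0177  0.2969] yaw -24.26 F [ 0.35 -0.64 -0.66] w 0.0346 j6 1.90 j1 -0.09 tilt 0.0021
```

View pics/s20z.png

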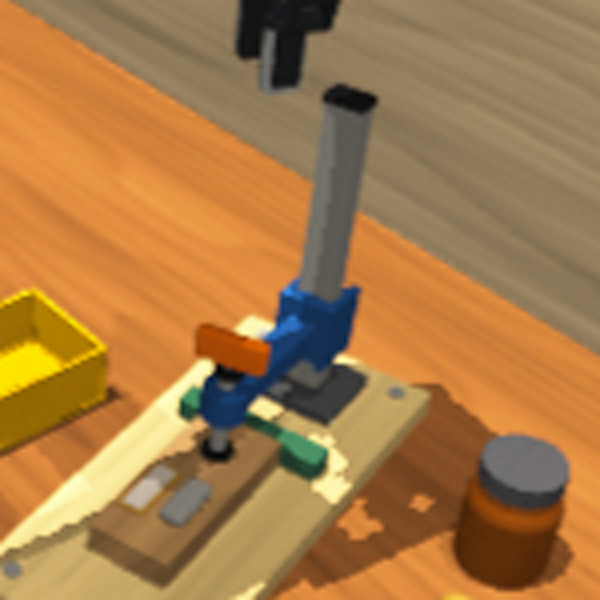

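View pics/w20.png

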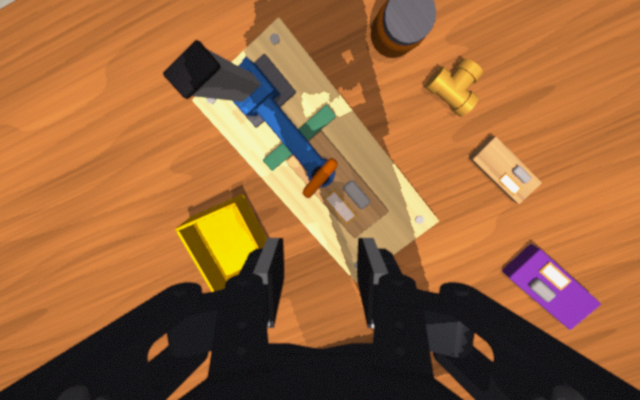

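The handle has turned, and the front sits at the stop under the foot. Final numeric check of the handle angle, the front pose and the bystanders.

Run:
```python
from h import *
np.set_printoptions(suppress=True,precision=4)
c=snap('wrist','w21'); O=np.array([.6073,-.0186,0]);u=np.array([.9626,.2710,0]);v=np.array([-.2710,.9626,0])
J=lambda p:np.array([(p-O)@u,(p-O)@v])
h=cv2.cvtColor(c[0],cv2.COLOR_RGB2HSV); m=cv2.inRange(h,np.array([3,200,90]),np.array([13,255,255]));k=np.zeros_like(m);k[145:210,295:350]=m[145:210,295:350]
cn=max(cv2.findContours(k,cv2.RETR_EXTERNAL,cv2.CHAIN_APPROX_NONE)[0],key=cv2.contourArea)
P=np.array([onz(c,q[0],.138)[:2]*1000 for q in cn],np.float32); r=cv2.minAreaRect(P); b=cv2.boxPoints(r);e=max([b[1]-b[0],b[2]-b[1]],key=np.linalg.norm); print('handle',r[0],r[1],'yaw',np.degrees(np.arctan2(e[1],e[0])))
cv2.imwrite('pics/w21z.png',cv2.resize(c[0][90:250,250:410,::-1],None,fx=3.7,fy=3.7,interpolation=cv2.INTER_CUBIC))
# bystanders top view before/after centroids
a=load('top0');d=load('t20')
for n,lo,hi,roi in [('bin',(22,150,120),(32,255,255),(285,170,325,220)),('tee',(17,120,80),(28,255,255),(405,155,440,190)),('jar',(0,0,0),(180,110,90),(395,125,420,155))]:
  o=[]
  for cam in (a,d):
    q=cv2.inRange(cv2.cvtColor(cam[0],cv2.COLOR_RGB2HSV),np.array(lo),np.array(hi))[roi[1]:roi[3],roi[0]:roi[2]]; M=cv2.moments(q,True); o.append((round(M['m10']/M['m00'],2),round(M['m01']/M['m00'],2)))
  print(n,o)
```

```text
handle (612.0178833007812, -10.125494003295898) (2.4493837356567383, 12.114551544189453) yaw -59.968735
bin [(21.08, 27.13), (19.32, 27.77)]
tee [(15.78, 17.12), (18.4, 18.32)]
jar [(12.91, 13.73), (12.1, 20.13)]
```

View pics/w21z.png

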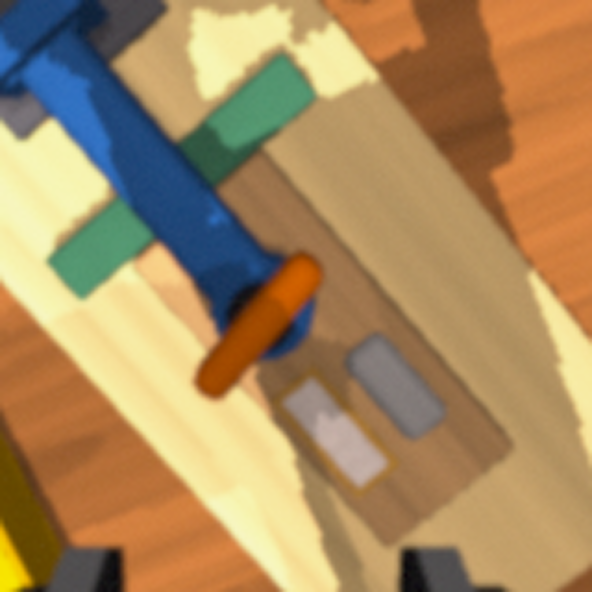

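Run:
```python
from h import *
np.set_printoptions(suppress=True,precision=4)
c=load('w21'); O=np.array([.6073,-.0186,0]);u=np.array([.9626,.2710,0]);v=np.array([-.2710,.9626,0])
J=lambda p:np.array([(p-O)@u,(p-O)@v])
Z=lambda x,y:(250+x/3.7-.35,90+y/3.7-.35)
a,b=[onz(c,Z(*p),.138) for p in ((308,268),(212,385))]; e=J(b)-J(a); print('handle',J((a+b)/2),np.linalg.norm(e),'angle rel jig deg',np.degrees(np.arctan2(e[1],e[0])))
a,b=[onz(c,Z(*p),.042) for p in ((513,445),(388,545))]; e=J(b)-J(a);print('front near corners',J(a),J(b),np.linalg.norm(e),'yaw err',np.degrees(np.arctan2(-e[0],e[1])))
a,b=[onz(c,Z(*p),.036) for p in ((316,97),(82,298))]; print('stop far... near edge',J(a),J(b))
```

```text
handle [ 0.0036 -0.0012] 0.041135662574411154 angle rel jig deg 100.73141101552845
front near corners [-0.1027 -0.0299] [-0.1035  0.0282] 0.058125272150421785 yaw err 0.792441544461003
stop far... near edge [ 0.0358 -0.0536] [0.0364 0.0529]
```

View pics/t20z.png

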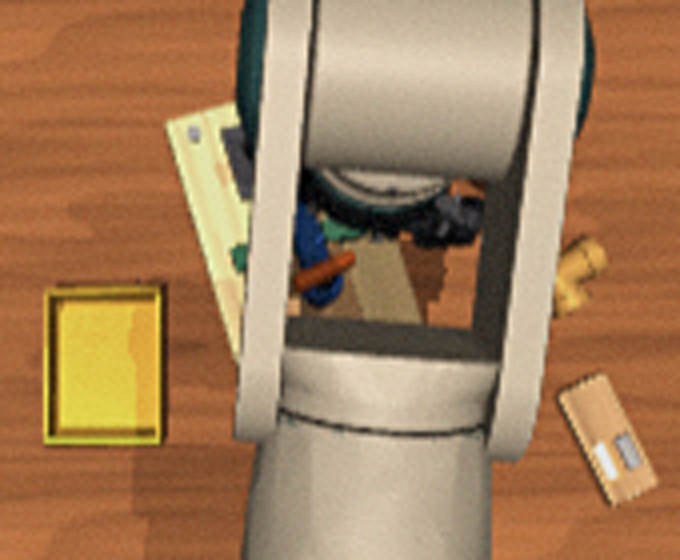

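```bash
python3 -c "
from bench import job_done
print(job_done())"
```

```text
the job is handed in; nothing more can be done
None
```

I handed the job in at about 34 s of the 72 s. The front is against the stop and clamped, but I could not measure the clamping force directly.

**What I did**
1. I slid the larger wooden front by its steel pull until it was square and the push met a firm stop at about 14 N.
2. I slid the jaw down with shut fingertips, then pressed slowly to 19.8 N at the push point. The jaw tilted by an estimated 0.045 rad and stayed jammed when I lifted off.
3. I gripped the orange wing and turned it about 256° clockwise, then released and lifted clear.

**Last checks**
- **Front:** its near end is 139 mm from the stop face, against a 140 mm length, so there is no visible gap. It is within about 1 mm of the middle. The yaw error measured 0.8°, inside the 0.04 rad limit.
- **Handle:** it stands at about 4.5 rad by the camera, which matches the turn I commanded.
- **Bystanders:** they look unmoved in the pictures. The arm partly covered the view from above, so the before-and-after comparison for the tee and jar is not reliable.
- **Robot:** it was touching nothing, at about 0 N.

**What went wrong or disagreed**
- The fingertips really sit about 19 mm behind the stated TCP. Because of this my first grasp rode over the wood and turned the front by about 6°, and a second try shut without gripping the pull. I corrected both before pushing the front home.
- I judged the clamping force only from the handle angle and the jam.

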